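Seat the gear unit's cover plate

ROBOT

A 6-joint arm with a two-finger parallel gripper is mounted at the origin on the work surface. World frame = base frame: x ahead of the robot, y to its left, z up, the work surface at z = 0. Lengths are in m, angles in rad, forces in N, time in s.
With the tool pointing down it reaches from about 0.375 to 0.975 m from the base axis. Payload 3.8 kg.
Tool frame: the origin (TCP) lies where the fingers leave the gripper's body, on its centre line; the fingertips stand 73 mm ahead of it and the grasp point (between the pads) lies 54 mm ahead of it (nose_length is the distance from the TCP to the fingertips, in m); z points along the fingers, y is the line along which they close (so a half turn about z gives the same grasp; the last joint's range is limited). The gripper opens to 85 mm and grips with 20 to 120 N. Pads are 22 mm wide; open, the fingers measure 114 mm over their backs; the gripper's body (76 mm by 85 mm) begins 54 mm behind the grasp point. The pads swing forward as they close: fully open they stand 13 mm farther back than shut.
Start: joints at [-1.286, 0.264, 1.604, -0, 1.274, -0.037], TCP at [0.213, -0.64, 0.304] pointing down, gripper open.
Joint ranges: [-2.63, 2.63], [-0.94, 2.18], [0.31, 2.57], [-1.31, 4.45], [0, 2.66], [-2.55, 2.55]. Speed limits (rad/s): [2.57, 2.57, 3.14, 3.14, 3.14, 3.14].

INTERFACE

Orientations are given as a rotation vector (axis times angle).
In Python, from workcell import read_state, read_camera, calibration, finish_job, look_for, cut_out, tip_of, nose_length gives the robot as it stands.
- The arm moves only by the tool step_arm, never from a script. Its argument "targets" is a list of rows, each a list of 3 entries, a list of its own where there are three numbers: the turn, a rotation vector about the tool's x, y, z in rad, then the shift along the tool's x, y, z in mm, then the finger opening in mm, from 0 to 85.4. In form: [[[ax, ay, az], [x, y, z], grip], ...]. A call has 1 to 5 rows; each row shifts and turns the commanded pose from where the row before left it, along the tool's axes as they then stand; what a row does not reach is not made up. A row lasts 1/12 s, in which the tool goes at most 41.7 mm and 7.16 degrees, less where a joint would pass 70% of its speed; a pose out of reach is approached as far as the arm can. A call with a gripper value outside its range is refused whole. The fingers move at their own pace and stop on an object; "grip_force" is the grip in N (left out, the last holds). Time passes only in rows, so rows that do not move let the fingers close. It gives the time, the measured TCP pose, the force, the opening and the grip force at its end, in the units of the state.
- read_state(): the state, without advancing time (a new reading comes with each control period).
- read_camera(name): name is "side" or "top"; returns the picture (420x560x3 uint8, red, green, blue); there is no depth.
- calibration(name): a dict with "camera_matrix" (3x3 intrinsics, pixels), "R" (3x3) and "t" (3): a world point X has camera coordinates R X + t. Camera axes: x right, y down, z forward; pixel columns grow to the right and rows downward; lengths in m; the calibration is good to about 2 mm. A picture is of the moment at which its call begins. calibration takes no time and is no camera call.
- finish_job(): hands the job in; it is judged then, once.
Trained networks look in the newest picture that a camera, given by its name, has taken for a name from the list of things; names that differ only in an ending like _2 or _b are one class to them, and where a whole thing is asked for, a point or a joint stands for the part that bears it (a point fixed in the world has none). Each returns a list of dicts, best first, with "score" (0 to 1); they miss things now and then, are a little off and sometimes report something else, mostly with a low value. They report only what shows in the picture. A call takes as long as a camera call. They do not tell look-alikes from the thing itself.
- look_for(camera, query): "extent" ([left, top, right, bottom] in pixels, round what is visible of it).
- cut_out(camera, query): "region" (420x560 bool, what is visible of it) and "extent" ([left, top, right, bottom] in pixels, round what is visible of it).
- tip_of(camera, query): "at" ([row, column] in pixels: a listed point, or the origin of a listed thing).
The state is a dict: "time": time; "q": joint angles; "joint_vel": joint speeds; "joint_torque": joint torques, N m; "tool_pos": TCP position; "tcp_rot": TCP orientation; "wrist_force": force on the tool from outside, world axes, zero at the start; "torque": the same for the moment, N m; "width": opening from 0.0 (shut) to 1.0 (fully open); "grip_force": force on a finger pad.
Only numpy, scipy, OpenCV 4.12 (cv2) and the standard library are available. Lean on these libraries where they do the work, as an engineer would, in place of code of your own. Each camera call takes 0.05 s, during which the arm holds its last target. There are 200 camera calls.

TASK

Tighten the four bar nuts on the conveyor gear unit's cover plate, clockwise, each by about half a turn until it goes firm on the metal seat (about 0.17 N m), in cross order: first two diagonally opposite nuts, then the other two. Stop as soon as a nut is firm (a light hand tightness, do not overtighten), so that the plate ends fully down and level, and leave everything else on the bench where it is.

Things in the scene. Friction and masses are not known exactly. Their poses are not given: they have to be found in the camera images.
- gearbox: The grey gear case of a conveyor drive, bolted to the bench, about 190 x 150 mm, 55 mm high; origin at the centre of its underside, z up, x and y along its sides (the 190 mm side, with its foot flanges, along x). Four 8 mm studs stand up from it at 55 mm either way from the centre in its x and y.
- plate: The steel cover plate, 140 x 140 x 8 mm, loose over the four studs; origin at the centre of its underside. At the start it lies level on springy rubber pads, its underside 70 mm above the bench; it has to come down 4.7 to 7.2 mm (the same at all four nuts, but not known beforehand) until it meets the metal seats of the case, which lie right under the nuts. A round boss in its middle, 52 mm across, rises 7 mm, with a 20 mm stub 10 mm higher.
- nut_a: Bar nut A, dark steel, on the stud near the corner at -x, +y of the gear case. Origin on the stud's axis at the underside of its round flange (32 mm across, 6 mm thick), 81 mm above the bench at the start; above it a flat grip bar 44 mm long (along the nut's x), 10 mm thick (along its y), from 12 to 38 mm above the origin. The nut turns on its stud and comes down 16 mm per full turn (2.5 mm per rad) as it turns clockwise seen from above.
- nut_b: Bar nut B, dark steel, on the stud near the corner at -x, -y. Origin on the stud's axis at the underside of its round flange (32 mm across, 6 mm thick), 81 mm above the bench at the start; above it a flat grip bar 44 mm long (along the nut's x), 10 mm thick (along its y), from 12 to 38 mm above the origin. The nut turns on its stud and comes down 16 mm per full turn (2.5 mm per rad) as it turns clockwise seen from above.
- nut_c: Bar nut C, dark steel, on the stud near the corner at +x, -y (diagonally opposite nut a). Origin on the stud's axis at the underside of its round flange (32 mm across, 6 mm thick), 81 mm above the bench at the start; above it a flat grip bar 44 mm long (along the nut's x), 10 mm thick (along its y), from 12 to 38 mm above the origin. The nut turns on its stud and comes down 16 mm per full turn (2.5 mm per rad) as it turns clockwise seen from above.
- nut_d: Bar nut D, dark steel, on the stud near the corner at +x, +y (diagonally opposite nut b). Origin on the stud's axis at the underside of its round flange (32 mm across, 6 mm thick), 81 mm above the bench at the start; above it a flat grip bar 44 mm long (along the nut's x), 10 mm thick (along its y), from 12 to 38 mm above the origin. The nut turns on its stud and comes down 16 mm per full turn (2.5 mm per rad) as it turns clockwise seen from above.
- turn_a (a joint): How far nut A is turned, rad, growing clockwise seen from above (tightening); -0.25 to 0 at the start. All four alike: 0.07 N m turns a free nut, up to 0.09 N m on the rubber pads; from where it meets the metal (1.8 to 2.9 rad, the same for all four within 0.2) the moment grows about 0.5 N m per rad: 0.15 to 0.2 N m is rightly firm, over 0.25 overtight.
- turn_b (a joint): How far nut B is turned, rad, growing clockwise seen from above (tightening); -0.25 to 0 at the start. All four alike: held still after a short clockwise turn, a free nut does not push back (it may drag the hand on clockwise, up to 0.1 N m), while a firm one pushes back anticlockwise with 0.01 to 0.08 N m.
- turn_c (a joint): How far nut C is turned, rad, growing clockwise seen from above (tightening); -0.25 to 0 at the start. All four alike: let go, a firm nut springs back by up to 0.3 rad and stays firm.
- turn_d (a joint): How far nut D is turned, rad, growing clockwise seen from above (tightening); -0.25 to 0 at the start.
- wrench: A steel spanner 180 mm long, lying flat, a bystander.
- brush: A hand brush 170 mm long, lying flat, a bystander.
- can_1: A yellow can 60 mm across and 85 mm tall, a bystander.
- can_2: Another such yellow can, a bystander.
- bearing: A steel bearing ring 52 mm across, 14 mm tall, a bystander.
- spray: A white spray bottle with a red trigger, 68 mm across, 200 mm tall, a bystander.
Things that resemble listed ones, but are neither listed nor needed, are in the scene too. Several things have the shape of the gearbox; the one meant has the colours described above.

How it is judged:
On the way, in this order (a step that is already met when the one before it is completed fails the run):
1. two diagonally opposite nuts are firm (each presses the plate with over 13 N) while the other two are still unturned (below 0.9 rad) (((contact force between each of nut_a, nut_c and plate above 13 N and value of joint each of turn_b, turn_d below 0.9 rad) or (contact force between each of nut_b, nut_d and plate above 13 N and value of joint each of turn_a, turn_c below 0.9 rad))), for 0.2 s.
2. all four nuts are firm (each presses the plate with over 13 N) (contact force between each of nut_a, nut_b, nut_c, nut_d and plate above 13 N), for 0.2 s.
At the end, for the whole second after the job is handed in: Each of the four nuts presses the plate with over 13 N, and the plate is level on the case within 0.012 rad and at rest (all of step 2 and angle between the z axis of plate and the z axis of gearbox, either way round below 0.012 rad and linear speed of plate below 0.01 m/s); the robot touches nothing.
It fails at once if a nut is overtightened (presses the plate with over 70 N) (contact force between any of nut_a, nut_b, nut_c, nut_d and plate above 70 N).
It fails at once if a bystander is pushed more than 30 mm (distance of any of wrench, brush, can_1, can_2, bearing, spray from where it was at the start of the episode above 0.03 m).
It also fails if it takes over 72 s, if anything falls off the work surface, if the arm or the gripper's body presses on something with over 40 N, if the wrist force passes 120 N, or if a joint passes its speed limit or range.

## Working session

There is one attempt and no reset: what is moved stays moved. The work goes in short steps, Python scripts to look and compute and a tool call to move; the robot and the scene stay as the last step left them, time stands still between calls to the robot, and variables do not carry over. Pictures are saved under pics/ and viewed, at most 10 in all, crops included, and the job is handed in when it is done.

Besides the shell and the picture viewer there is one more tool, called as a command line: name --argument value ..., lists and objects as JSON in quotes. step_arm: Moves the arm, as the interface text tells. Its arguments: {"type":"object","properties":{"targets":{"type":"array","items":{"type":"array"}},"grip_force":{"type":"number"}},"required":["targets"]}

```bash
mkdir -p pics; ls; python3 - <<'E'
from workcell import *
import cv2, numpy as np
ims=[]
for c in("side","top"):
    im=read_camera(c); cv2.imwrite(f"pics/{c}0.png",im[:,:,::-1])
    k=calibration(c); print(c,np.round(k["camera_matrix"],1).tolist(),np.round(k["R"],3).tolist(),np.round(k["t"],3).tolist())
    for q in("gearbox","plate","nut_a"):
        print(q,[(np.round(d["at"]).tolist(),round(d["score"],2)) for d in tip_of(c,q)])
s=read_state();print(s)
E
```

```text
pics
side [[405.3, 0.0, 286.9], [0.0, 405.3, 205.4], [0.0, 0.0, 1.0]] [[0.998, -0.062, 0.022], [-0.012, -0.494, -0.869], [0.065, 0.867, -0.494]] [-0.563, 0.111, 0.831]
gearbox [([356.0, 194.0], 0.94), ([351.0, 375.0], 0.83), ([240.0, 292.0], 0.82), ([214.0, 181.0], 0.59)]
plate [([216.0, 296.0], 0.98)]
nut_a [([341.0, 433.0], 0.97), ([288.0, 412.0], 0.96), ([296.0, 235.0], 0.93), ([345.0, 145.0], 0.86), ([221.0, 266.0], 0.8), ([170.0, 155.0], 0.75), ([192.0, 144.0], 0.71), ([286.0, 347.0], 0.7), ([352.0, 223.0], 0.66), ([292.0, 166.0], 0.65), ([227.0, 317.0], 0.58), ([338.0, 352.0], 0.58), ([207.0, 323.0], 0.53), ([196.0, 275.0], 0.52), ([194.0, 193.0], 0.52), ([174.0, 200.0], 0.45)]
top [[419.7, 0.0, 275.3], [0.0, 419.7, 206.3], [0.0, 0.0, 1.0]] [[-0.003, -1.0, 0.003], [-0.995, 0.003, -0.104], [0.104, -0.004, -0.995]] [0.053, 0.559, 0.945]
gearbox [([150.0, 402.0], 0.83), ([314.0, 221.0], 0.6), ([269.0, 410.0], 0.6)]
plate [([204.0, 150.0], 0.74), ([193.0, 278.0], 0.73)]
nut_a [([125.0, 442.0], 0.77), ([117.0, 390.0], 0.77), ([301.0, 443.0], 0.71), ([226.0, 295.0], 0.7), ([294.0, 24
[... 179 characters left out ...]
, ([244.0, 397.0], 0.45)]
{'time': 0.4, 'q': array([-1.28588776e+00,  2.64031869e-01,  1.60417875e+00, -2.19984577e-05,
        1.27366085e+00, -3.69033047e-02]), 'joint_vel': array([ 0.00168744, -0.00026535, -0.0030032 , -0.00216288, -0.00013346,
       -0.00100429]), 'joint_torque': array([-4.95389686e-04, -5.14247453e+01, -3.67013955e+01, -2.37522127e-04,
        4.82526259e-03, -1.48774740e-05]), 'tool_pos': array([ 0.21346501, -0.64028763,  0.30369408]), 'tcp_rot': array([-3.10073912e+00, -5.03288514e-01,  8.69481435e-05]), 'wrist_force': array([0.07560003, 0.03220248, 0.22347407]), 'torque': array([ 0.02936782, -0.00298276,  0.01441138]), 'grip_force': 0.0, 'width': 1.0008179545040294}
```

View pics/top0.png

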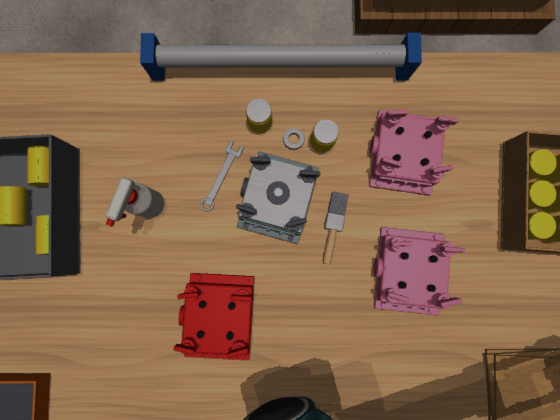

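View pics/side0.png

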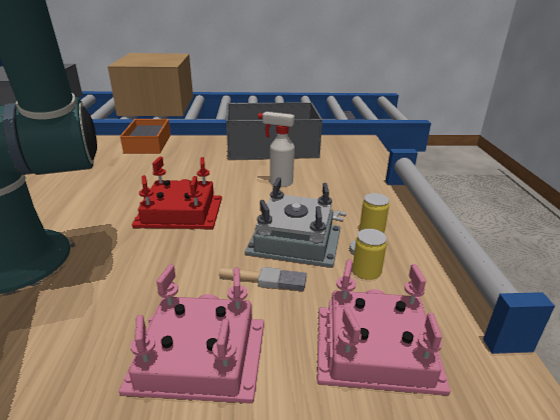

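Gearbox candidates in the top view (col, row) are red (217,316), pink (408,152), pink (413,271) and grey (278,195). Only the grey one has the steel plate with the boss, so it is the one meant. Next I confirm it in an enlarged crop and triangulate its nuts.

```bash
cat > h.py <<'E'
from workcell import *
import cv2, numpy as np
def P(c):
    k=calibration(c); return k["camera_matrix"]@np.c_[k["R"],k["t"]]
def proj(c,X):
    p=P(c)@np.append(X,1); return p[:2]/p[2]
def at_z(c,uv,z):
    M=P(c); A=M[:,:2]; b=M[:,2]*z+M[:,3]
    H=np.c_[A,b]; x=np.linalg.solve(H,[uv[0],uv[1],1]); return x[:2]/x[2]
def tri(a,b):
    X=cv2.triangulatePoints(P("top"),P("side"),np.float64(a).reshape(2,1),np.float64(b).reshape(2,1))[:,0]; return X[:3]/X[3]
E
python3 - <<'E'
from h import *
im=read_camera("top"); cv2.imwrite("pics/crop1.png",cv2.resize(im[140:250,225:335],None,fx=5.4,fy=5.4,interpolation=cv2.INTER_CUBIC)[:,:,::-1])
T=[d["at"][::-1] for d in tip_of("top","nut_a") if abs(d["at"][1]-278)<45 and abs(d["at"][0]-194)<45]
for t in T: print(np.round(t,1),np.round(at_z("top",t,.081),4))
xs=np.array([at_z("top",t,.081) for t in T]); print("c",xs.mean(0))
read_camera("side")
S=[d["at"][::-1] for d in tip_of("side","nut_a") if abs(d["at"][1]-295)<40 and 180<d["at"][0]<240]
for s in S: print(np.round(s,1),np.round(at_z("side",s,.081),4))
for d in tip_of("top","plate"): print("plate",np.round(d["at"][::-1],1),at_z("top",d["at"][::-1],.07))
for d in cut_out("top","nut_a"):
    e=d["extent"]; cx,cy=(e[0]+e[2])/2,(e[1]+e[3])/2
    if abs(cx-278)<45 and abs(cy-194)<45:
        ys,xs=np.nonzero(d["region"]); print("cut",np.round(e),d["region"].sum(),round(d["score"],2), cv2.minAreaRect(np.c_[xs,ys].astype(np.float32)))
E
```

```text
[258.2 164.9] [0.6461 0.0894]
[305.8 177.4] [ 0.6177 -0.016 ]
[250.1 211.2] [0.543  0.1071]
[295.2 223.7] [0.5152 0.0083]
c [0.58049507 0.0472088 ]
[266.  221.5] [0.5199 0.0037]
[316.4 225.3] [ 0.6214 -0.0136]
[320.7 205.1] [0.6413 0.0687]
[275.5 194.7] [0.5437 0.1193]
plate [278.2 191.9] [0.58704163 0.04513285]
cut [252. 158. 270. 169.] 185 0.69 ((260.0, 162.0), (12.0, 18.0), 90.0)
cut [286. 217. 310. 231.] 200 0.59 ((296.5, 222.49996948242188), (14.74887752532959, 16.463863372802734), 30.963756561279297)
cut [300. 171. 322. 181.] 210 0.53 ((309.5, 175.5), (13.0, 21.0), 90.0)
cut [237. 199. 255. 217.] 227 0.48 ((246.3800048828125, 208.83999633789062), (17.799999237060547, 15.200000762939453), 53.13010025024414)
```

View pics/crop1.png

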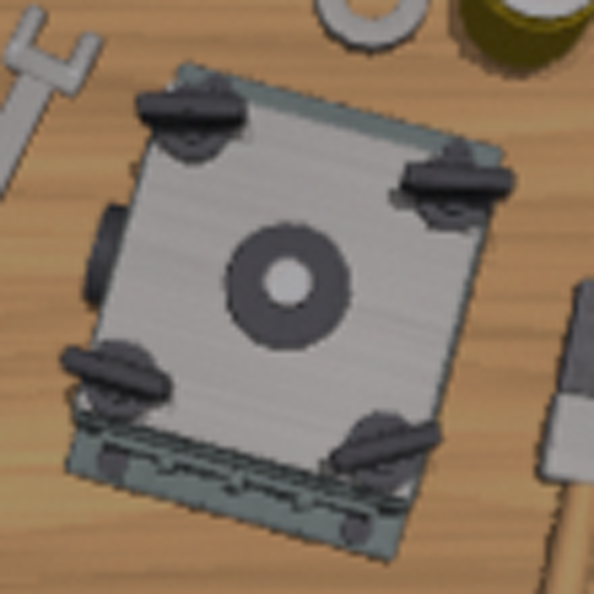

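Confirmed: this is the grey case with the steel plate, dark boss and four dark bar nuts. The bars in the crop are at TL (191,107), TR (457,181), BL (116,373) and BR (385,447). Next I fit the 110 mm square to them.

```bash
cat >> h.py <<'E'
from scipy.spatial.transform import Rotation as Ro
from scipy.optimize import least_squares
def tool():
    s=read_state(); return np.array(s["tool_pos"]),Ro.from_rotvec(s["tcp_rot"]),s
def to(goal,yaw_bar):
    """move in tool axes (mm) to goal TCP, and z turn (rad) so that tool x lies along the bar"""
    p,R,s=tool(); d=R.inv().apply(np.array(goal)-p)*1000
    b=R.inv().apply([np.cos(yaw_bar),np.sin(yaw_bar),0]); a=np.arctan(b[1]/b[0])
    print("shift",np.round(d,1),"turn z",round(a,3),"tilt",np.round(R.apply([0,0,1]),3),"q6",round(s["q"][5],3),"t",s["time"])
E
python3 - <<'E'
from h import *
E={"TL":((140,104),(243,107)),"TR":((405,178),(512,181)),"BL":((65,355),(168,384)),"BR":((333,461),(438,430))}
full=lambda p:(np.array(p)+.5)/5.4+[225,140]-.5
cen={};yaw={}
for k,(a,b) in E.items():
    A,B=[at_z("top",full(p),.117) for p in(a,b)]; d=B-A
    cen[k]=(A+B)/2; yaw[k]=np.arctan2(d[1],d[0]); print(k,cen[k].round(4),"yaw",yaw[k].round(3),"len",np.linalg.norm(d).round(3))
Q={"TL":(55,55),"TR":(55,-55),"BR":(-55,-55),"BL":(-55,55)}
f=lambda v:np.concatenate([v[:2]+np.array([[np.cos(v[2]),-np.sin(v[2])],[np.sin(v[2]),np.cos(v[2])]])@np.array(Q[k])/1000-cen[k] for k in Q])
r=least_squares(f,[.58,.047,-.25]); print(r.x,(r.fun*1000).round(1))
for k in Q:
    g=cen[k]+f(r.x).reshape(4,2)[list(Q).index(k)]; print(k,g.round(4)); 
    print(" side pred bar top",proj("side",[*g,.119]).round(),"org",proj("side",[*g,.081]).round(), end=" ")
    to([*g,.30],yaw[k])
E
```

```text
TL [0.6512 0.0841] yaw -1.603 len 0.041
TR [ 0.6213 -0.0212] yaw -1.602 len 0.042
BL [0.5464 0.1133] yaw -1.849 len 0.042
BR [0.5163 0.0085] yaw -1.287 len 0.043
[ 0.58378771  0.04619409 -0.27584036] [ 0.5  0.   0.5 -0.6 -0.4 -0.2 -0.5  0.8]
TL [0.6517 0.0841]
 side pred bar top [326. 186.] org [324. 202.] shift [ 644.9 -548.7    3.9] turn z -1.217 tilt [-0. -0. -1.] q6 -0.037 t 0.7
TR [ 0.6217 -0.0217]
 side pred bar top [318. 211.] org [317. 227.] shift [ 583.  -457.7    3.9] turn z -1.218 tilt [-0. -0. -1.] q6 -0.037 t 0.7
BR [0.5159 0.0083]
 side pred bar top [264. 204.] org [264. 220.] shift [ 492.  -519.6    3.9] turn z -1.533 tilt [-0. -0. -1.] q6 -0.037 t 0.7
BL [0.5458 0.1141]
 side pred bar top [277. 181.] org [277. 196.] shift [ 553.9 -610.6    3.9] turn z -0.971 tilt [-0. -0. -1.] q6 -0.037 t 0.7
```

step_arm --targets '[[[0, 0, 0], [29.1, -22.9, 0], 50], [[0, 0, 0], [29.1, -22.9, 0], 50], [[0, 0, 0], [29.1, -22.9, 0], 50], [[0, 0, 0], [29.1, -22.9, 0], 50], [[0, 0, 0], [29.1, -22.9, 0], 50]]' --grip_force 50

```text
time: 1.12
tool_pos: [0.3158, -0.4843, 0.304]
tcp_rot: [3.101, 0.502, 0.0]
wrist_force: [1.1, -0.0, -0.8]
width: 0.586
grip_force: 0.0
```

step_arm --targets '[[[0, 0, 0], [29.1, -22.9, 0], 50], [[0, 0, 0], [29.1, -22.9, 0], 50], [[0, 0, 0], [29.1, -22.9, 0], 50], [[0, 0, 0], [29.1, -22.9, 0], 50], [[0, 0, 0], [29.1, -22.9, 0], 50]]'

```text
time: 1.53
tool_pos: [0.4178, -0.3295, 0.3042]
tcp_rot: [3.1, 0.503, 0.001]
wrist_force: [0.4, 0.9, 0.4]
width: 0.584
grip_force: 0.0
```

step_arm --targets '[[[0, 0, 0], [29.1, -22.9, 0], 50], [[0, 0, 0], [29.1, -22.9, 0], 50], [[0, 0, 0], [29.1, -22.9, 0], 50], [[0, 0, 0], [29.1, -22.9, 0], 50], [[0, 0, 0], [29.1, -22.9, 0], 50]]'

```text
time: 1.95
tool_pos: [0.5197, -0.1747, 0.3043]
tcp_rot: [3.101, 0.503, 0.001]
wrist_force: [0.4, -0.4, -0.3]
width: 0.583
grip_force: 0.0
```

step_arm --targets '[[[0, 0, 0], [29.1, -22.9, 0], 50], [[0, 0, 0], [29.1, -22.9, 0], 50], [[0, 0, 0], [29.1, -22.9, 0], 50], [[0, 0, 0], [29.1, -22.9, 0], 50], [[0, 0, 0], [29.1, -22.9, 0], 50]]'

```text
time: 2.37
tool_pos: [0.6216, -0.02, 0.3042]
tcp_rot: [3.101, 0.504, 0.001]
wrist_force: [0.5, -0.5, -0.2]
width: 0.583
grip_force: 0.0
```

step_arm --targets '[[[0, 0, -0.122], [0, 0, 8], 50], [[0, 0, -0.122], [0, 0, 8], 50], [[0, 0, -0.122], [0, 0, 8], 50], [[0, 0, -0.122], [0, 0, 8], 50], [[0, 0, -0.122], [0, 0, 8], 50]]'

```text
time: 2.78
tool_pos: [0.6209, -0.0215, 0.2636]
tcp_rot: [2.802, 1.42, 0.0]
wrist_force: [0.2, -0.3, -0.3]
width: 0.586
grip_force: 0.0
```

step_arm --targets '[[[0, 0, -0.122], [0, 0, 8], 50], [[0, 0, -0.122], [0, 0, 8], 50], [[0, 0, -0.122], [0, 0, 8], 50], [[0, 0, -0.122], [0, 0, 8], 50], [[0, 0, -0.122], [0, 0, 8], 50]]'

```text
time: 3.2
tool_pos: [0.6208, -0.0218, 0.2236]
tcp_rot: [2.247, 2.196, 0.0]
wrist_force: [1.3, 0.3, -0.1]
width: 0.586
grip_force: 0.0
```

```bash
python3 - <<'E'
from h import *
to([.6217,-.0217,.164],-1.602); s=read_state(); print(s["q"].round(3),s["wrist_force"].round(2),s["torque"].round(3),s["width"])
E
```

```text
shift [ 0.1  0.9 59.6] turn z 0.008 tilt [ 0. -0. -1.] q6 -0.052 t 3.2
[-0.075  0.224  1.806  0.     1.111 -0.052] [ 1.34  0.34 -0.13] [ 0.004 -0.027 -0.011] 0.5855173081035789
```

step_arm --targets '[[[0, 0, 0.008], [0, 0.9, 14], 50], [[0, 0, 0], [0, 0, 14], 50], [[0, 0, 0], [0, 0, 14], 50], [[0, 0, 0], [0, 0, 12], 50], [[0, 0, 0], [0, 0, 5.6], 50]]'

```text
time: 3.62
tool_pos: [0.6201, -0.0217, 0.1612]
tcp_rot: [-2.261, -2.176, 0.004]
wrist_force: [-0.0, 0.6, -0.3]
width: 0.586
grip_force: 0.0
```

step_arm --targets '[[[0, 0, 0], [0, 0, 0], 4], [[0, 0, 0], [0, 0, 0], 4], [[0, 0, 0], [0, 0, 0], 4], [[0, 0, 0], [0, 0, 0], 4], [[0, 0, 0], [0, 0, 0], 4]]'

```text
time: 4.03
tool_pos: [0.6222, -0.022, 0.1662]
tcp_rot: [2.261, 2.179, 0.001]
wrist_force: [-2.3, -0.3, 6.1]
width: 0.108
grip_force: 91.9
```

```bash
python3 - <<'E'
from h import *
to([.6217,-.0217,.164],-1.602); s=read_state(); print(s["q"].round(3),s["wrist_force"].round(2),s["torque"].round(3),s["width"]*85.4,s["grip_force"])
E
```

```text
shift [ 0.3 -0.5  2.2] turn z -0.006 tilt [ 0.001 -0.    -1.   ] q6 -0.038 t 4.0333
[-0.075  0.283  1.848 -0.     1.009 -0.038] [-2.3  -0.29  6.14] [-0.08   0.551 -0.116] 9.193335719691728 91.89863386563957
```

step_arm --targets '[[[0, 0, 0.12], [0, 0, 0], 4], [[0, 0, 0.12], [0, 0, 0], 4], [[0, 0, 0.12], [0, 0, 0], 4], [[0, 0, 0.12], [0, 0, 0.2], 4], [[0, 0, 0.12], [0, 0, 0.3], 4]]'

```text
time: 4.45
tool_pos: [0.6213, -0.0217, 0.1647]
tcp_rot: [-2.809, -1.406, 0.001]
wrist_force: [-3.5, 1.6, 2.5]
width: 0.103
grip_force: 91.5
```

```bash
cat >> h.py <<'E'
def st():
    p,R,s=tool(); print("t",round(s["time"],2),"p",(p*1000).round(1),"q6",round(s["q"][5],3),"F",s["wrist_force"].round(1),"M",s["torque"].round(3),"w",round(s["width"]*85.4,1),"g",round(s["grip_force"]),"yaw",round(np.arctan2(*R.apply([1,0,0])[1::-1]),3))
E
python3 -c "from h import *; st()"
```

```text
t 4.45 p [621.3 -21.7 164.7] q6 0.568 F [-3.5  1.6  2.5] M [0.129 0.651 0.143] w 8.8 g 91 yaw 0.928
```

step_arm --targets '[[[0, 0, 0.12], [0, 0, 0.3], 4], [[0, 0, 0.12], [0, 0, 0.3], 4], [[0, 0, 0.12], [0, 0, 0.3], 4], [[0, 0, 0.12], [0, 0, 0.3], 4], [[0, 0, 0.12], [0, 0, 0.3], 4]]'

```text
time: 4.87
tool_pos: [0.6208, -0.021, 0.1632]
tcp_rot: [-3.098, -0.512, 0.003]
wrist_force: [-4.7, 3.5, 4.4]
width: 0.108
grip_force: 91.8
```

step_arm --targets '[[[0, 0, 0.1], [0, 0, 0.3], 4], [[0, 0, 0.1], [0, 0, 0.3], 4], [[0, 0, 0.06], [0, 0, 0.1], 4], [[0, 0, 0], [0, 0, 0], 4]]'

```text
time: 5.2
tool_pos: [0.6207, -0.0205, 0.1625]
tcp_rot: [-3.137, -0.111, 0.003]
wrist_force: [-5.4, 4.4, 5.0]
width: 0.108
grip_force: 91.8
```

```bash
python3 -c "from h import *; st()"
```

```text
t 5.2 p [620.7 -20.5 162.5] q6 1.425 F [-5.4  4.4  5. ] M [ 0.668  0.962 -0.011] w 9.3 g 92 yaw 0.071
```

step_arm --targets '[[[0, 0, 0.07], [0, 0, 0.1], 4], [[0, 0, 0.07], [0, 0, 0.1], 4], [[0, 0, 0.07], [0, 0, 0.1], 4], [[0, 0, 0.07], [0, 0, 0.1], 4], [[0, 0, 0.05], [0, 0, 0.1], 4]]'

```text
time: 5.62
tool_pos: [0.6207, -0.02, 0.1617]
tcp_rot: [-3.112, 0.407, 0.004]
wrist_force: [-4.2, 6.1, 2.9]
width: 0.106
grip_force: 91.5
```

```bash
python3 -c "from h import *; st()"
```

```text
t 5.62 p [620.7 -20.  161.7] q6 1.755 F [-4.2  6.1  2.9] M [1.02  0.764 0.087] w 9.0 g 92 yaw -0.26
```

step_arm --targets '[[[0, 0, 0.05], [0, 0, 0.2], 4], [[0, 0, 0.05], [0, 0, 0.1], 4]]'

```text
time: 5.78
tool_pos: [0.6208, -0.0198, 0.1615]
tcp_rot: [-3.088, 0.56, 0.004]
wrist_force: [-4.4, 6.9, 2.5]
width: 0.106
grip_force: 91.5
```

```bash
python3 -c "from h import *; st()"
```

```text
t 5.78 p [620.8 -19.8 161.5] q6 1.854 F [-4.4  6.9  2.5] M [1.101 0.7   0.132] w 9.0 g 92 yaw -0.359
```

step_arm --targets '[[[0, 0, 0.05], [0, 0, 0.2], 4], [[0, 0, 0.05], [0, 0, 0.1], 4]]'

```text
time: 5.95
tool_pos: [0.6208, -0.0197, 0.1612]
tcp_rot: [-3.056, 0.714, 0.004]
wrist_force: [-4.6, 7.3, 3.1]
width: 0.106
grip_force: 91.5
```

```bash
python3 -c "from h import *; st()"
```

```text
t 5.95 p [620.8 -19.7 161.2] q6 1.954 F [-4.6  7.3  3.1] M [1.275 0.699 0.096] w 9.0 g 92 yaw -0.459
```

step_arm --targets '[[[0, 0, 0.03], [0, 0, 0], 4], [[0, 0, 0], [0, 0, 0], 4], [[0, 0, 0], [0, 0, 0], 4]]'

```text
time: 6.2
tool_pos: [0.6208, -0.0197, 0.1611]
tcp_rot: [-3.046, 0.757, 0.004]
wrist_force: [-3.8, 6.2, 3.6]
width: 0.103
grip_force: 91.5
```

```bash
python3 -c "from h import *; st()"
```

```text
t 6.2 p [620.8 -19.7 161.1] q6 1.982 F [-3.8  6.2  3.6] M [ 1.16   0.676 -0.069] w 8.8 g 91 yaw -0.487
```

step_arm --targets '[[[0, 0, 0.05], [0, 0, 0.1], 4], [[0, 0, 0.05], [0, 0, 0.1], 4], [[0, 0, 0.05], [0, 0, 0.1], 4]]'

```text
time: 6.45
tool_pos: [0.621, -0.0195, 0.1608]
tcp_rot: [-2.979, 0.986, 0.004]
wrist_force: [-2.3, 8.7, 2.6]
width: 0.102
grip_force: 91.3
```

```bash
python3 -c "from h import *; st()"
```

```text
t 6.45 p [621.  -19.5 160.8] q6 2.134 F [-2.3  8.7  2.6] M [1.344 0.587 0.1  ] w 8.7 g 91 yaw -0.639
```

step_arm --targets '[[[0, 0, 0.05], [0, 0, 0.2], 4], [[0, 0, 0.05], [0, 0, 0.1], 4]]'

```text
time: 6.62
tool_pos: [0.6211, -0.0193, 0.1605]
tcp_rot: [-2.926, 1.133, 0.004]
wrist_force: [-2.3, 8.4, 2.7]
width: 0.103
grip_force: 91.3
```

```bash
python3 -c "from h import *; st()"
```

```text
t 6.62 p [621.1 -19.3 160.5] q6 2.234 F [-2.3  8.4  2.7] M [1.377 0.546 0.04 ] w 8.8 g 91 yaw -0.739
```

step_arm --targets '[[[0, 0, 0.05], [0, 0, 0.1], 4], [[0, 0, 0.05], [0, 0, 0.1], 4]]'

```text
time: 6.78
tool_pos: [0.6212, -0.0192, 0.1602]
tcp_rot: [-2.866, 1.278, 0.004]
wrist_force: [-2.3, 10.2, 1.3]
width: 0.106
grip_force: 91.2
```

```bash
python3 -c "from h import *; st()"
```

```text
t 6.78 p [621.2 -19.2 160.2] q6 2.334 F [-2.3 10.2  1.3] M [1.511 0.444 0.084] w 9.0 g 91 yaw -0.839
```

step_arm --targets '[[[0, 0, 0.05], [0, 0, 0.2], 4], [[0, 0, 0.05], [0, 0, 0.1], 4]]'

```text
time: 6.95
tool_pos: [0.6213, -0.0191, 0.16]
tcp_rot: [-2.798, 1.42, 0.004]
wrist_force: [-1.8, 9.7, 1.6]
width: 0.109
grip_force: 91.2
```

```bash
python3 -c "from h import *; st()"
```

```text
t 6.95 p [621.3 -19.1 160. ] q6 2.434 F [-1.8  9.7  1.6] M [1.562 0.419 0.103] w 9.3 g 91 yaw -0.939
```

step_arm --targets '[[[0, 0, 0], [0, 0, 0], 85], [[0, 0, 0], [0, 0, 0], 85], [[0, 0, 0], [0, 0, 0], 85], [[0, 0, 0], [0, 0, 0], 85]]'

```text
time: 7.28
tool_pos: [0.6219, -0.0221, 0.1596]
tcp_rot: [-2.804, 1.417, -0.001]
wrist_force: [0.3, -0.8, 0.0]
width: 0.669
grip_force: 0.0
```

step_arm --targets '[[[0, 0, -0.1245], [0, 0, 0], 85], [[0, 0, -0.1245], [0, 0, 0], 85], [[0, 0, -0.1245], [0, 0, 0], 85], [[0, 0, -0.1245], [0, 0, 0], 85], [[0, 0, -0.1245], [0, 0, 0], 85]]'

```text
time: 7.7
tool_pos: [0.6217, -0.0222, 0.1593]
tcp_rot: [3.104, -0.481, 0.0]
wrist_force: [0.5, 0.3, 0.2]
width: 0.995
grip_force: 0.0
```

step_arm --targets '[[[0, 0, -0.1245], [0, 0, 0], 85], [[0, 0, -0.1245], [0, 0, 0], 85], [[0, 0, -0.1245], [0, 0, 0], 85], [[0, 0, -0.1245], [0, 0, 0], 85], [[0, 0, -0.1245], [0, 0, 0], 85]]'

```text
time: 8.12
tool_pos: [0.6217, -0.0222, 0.1593]
tcp_rot: [3.103, 0.492, 0.0]
wrist_force: [0.3, 0.0, 0.2]
width: 0.996
grip_force: 0.0
```

step_arm --targets '[[[0, 0, -0.1245], [0, 0, 0], 85], [[0, 0, -0.1245], [0, 0, 0], 85], [[0, 0, -0.1245], [0, 0, 0], 85], [[0, 0, -0.1245], [0, 0, 0], 85], [[0, 0, -0.1245], [0, 0, 0], 85]]'

```text
time: 8.53
tool_pos: [0.6217, -0.0222, 0.1593]
tcp_rot: [2.803, 1.419, -0.0]
wrist_force: [0.2, 0.6, -0.3]
width: 0.994
grip_force: 0.0
```

step_arm --targets '[[[0, 0, -0.1245], [0, 0, 0], 85], [[0, 0, -0.1245], [0, 0, 0], 85], [[0, 0, -0.1245], [0, 0, 0], 85], [[0, 0, -0.1245], [0, 0, 0], 85], [[0, 0, -0.1245], [0, 0, 0], 85]]'

```text
time: 8.95
tool_pos: [0.6217, -0.0222, 0.1593]
tcp_rot: [2.234, 2.209, -0.0]
wrist_force: [0.3, 1.0, -1.4]
width: 0.992
grip_force: 0.0
```

step_arm --targets '[[[0, 0, -0.1245], [0, 0, 0], 60], [[0, 0, -0.1245], [0, 0, 0], 60], [[0, 0, -0.1245], [0, 0, 0], 50], [[0, 0, -0.1245], [0, 0, 0], 50], [[0, 0, -0.1245], [0, 0, 0], 50]]'

```text
time: 9.37
tool_pos: [0.6217, -0.0222, 0.1593]
tcp_rot: [1.45, 2.787, -0.0]
wrist_force: [-0.3, 0.1, 0.6]
width: 0.589
grip_force: 0.0
```

```bash
python3 -c "
from h import *; st(); to([.6217,-.0192,.1605],-.939)"
```

```text
t 9.37 p [621.7 -22.2 159.3] q6 -0.687 F [-0.3  0.1  0.6] M [-0.041 -0.009  0.006] w 50.3 g 0 yaw 2.182
shift [ 2.5  1.7 -1.2] turn z -0.02 tilt [ 0. -0. -1.] q6 -0.687 t 9.3667
```

step_arm --targets '[[[0, 0, -0.02], [2.5, 1.7, -1], 4], [[0, 0, 0], [0, 0, 0], 4], [[0, 0, 0], [0, 0, 0], 4], [[0, 0, 0], [0, 0, 0], 4], [[0, 0, 0], [0, 0, 0], 4]]'

```text
time: 9.78
tool_pos: [0.6216, -0.0189, 0.1606]
tcp_rot: [-1.432, -2.796, 0.0]
wrist_force: [-1.3, -2.1, 1.4]
width: 0.108
grip_force: 50.7
```

```bash
python3 -c "from h import *; st()"
```

```text
t 9.78 p [621.6 -18.9 160.6] q6 -0.694 F [-1.3 -2.1  1.4] M [-0.07   0.253  0.025] w 9.2 g 51 yaw 2.195
```

step_arm --targets '[[[0, 0, 0.05], [0, 0, 0.1], 4], [[0, 0, 0.05], [0, 0, 0.1], 4], [[0, 0, 0.05], [0, 0, 0.1], 4]]'

```text
time: 10.03
tool_pos: [0.6217, -0.0188, 0.1602]
tcp_rot: [1.64, 2.679, 0.0]
wrist_force: [0.4, -1.2, 0.8]
width: 0.11
grip_force: 50.6
```

```bash
python3 -c "from h import *; st()"
```

```text
t 10.03 p [621.7 -18.8 160.2] q6 -0.542 F [ 0.4 -1.2  0.8] M [-0.017  0.042  0.052] w 9.4 g 51 yaw 2.043
```

step_arm --targets '[[[0, 0, 0.05], [0, 0, 0.1], 4], [[0, 0, 0.05], [0, 0, 0.1], 4]]'

```text
time: 10.2
tool_pos: [0.6218, -0.0188, 0.16]
tcp_rot: [1.772, 2.594, 0.0]
wrist_force: [-0.1, -0.3, -0.3]
width: 0.105
grip_force: 50.5
```

```bash
python3 -c "from h import *; st()"
```

```text
t 10.2 p [621.8 -18.8 160. ] q6 -0.442 F [-0.1 -0.3 -0.3] M [ 0.046 -0.05   0.118] w 8.9 g 51 yaw 1.943
```

step_arm --targets '[[[0, 0, 0.05], [0, 0, 0.1], 4], [[0, 0, 0.05], [0, 0, 0.1], 4]]'

```text
time: 10.37
tool_pos: [0.6219, -0.0187, 0.1597]
tcp_rot: [1.899, 2.502, 0.001]
wrist_force: [1.1, 0.4, -0.1]
width: 0.104
grip_force: 50.5
```

```bash
python3 -c "from h import *; st()"
```

```text
t 10.37 p [621.9 -18.7 159.7] q6 -0.342 F [ 1.1  0.4 -0.1] M [ 0.007 -0.102  0.126] w 8.8 g 50 yaw 1.843
```

step_arm --targets '[[[0, 0, 0.05], [0, 0, 0.1], 4]]'

```text
time: 10.45
tool_pos: [0.622, -0.0187, 0.1596]
tcp_rot: [1.961, 2.453, 0.001]
wrist_force: [0.7, 0.2, -1.1]
width: 0.103
grip_force: 50.4
```

```bash
python3 -c "from h import *; st()"
```

```text
t 10.45 p [622.  -18.7 159.6] q6 -0.292 F [ 0.7  0.2 -1.1] M [ 0.038 -0.112  0.092] w 8.8 g 50 yaw 1.793
```

step_arm --targets '[[[0, 0, 0], [0, 0, 0], 4]]'

```text
time: 10.53
tool_pos: [0.622, -0.0187, 0.1596]
tcp_rot: [1.96, 2.455, 0.001]
wrist_force: [1.4, -0.7, 0.8]
width: 0.109
grip_force: 50.3
```

```bash
python3 -c "from h import *; st()"
```

```text
t 10.53 p [622.  -18.7 159.6] q6 -0.294 F [ 1.4 -0.7  0.8] M [ 0.053 -0.185 -0.1  ] w 9.3 g 50 yaw 1.794
```

step_arm --targets '[[[0, 0, 0], [0, 0, 0], 4]]'

```text
time: 10.62
tool_pos: [0.6219, -0.0187, 0.1596]
tcp_rot: [1.956, 2.457, 0.001]
wrist_force: [1.0, 0.3, -1.1]
width: 0.105
grip_force: 50.3
```

```bash
python3 -c "from h import *; st()"
```

```text
t 10.62 p [621.9 -18.7 159.6] q6 -0.296 F [ 1.   0.3 -1.1] M [ 0.006 -0.181 -0.081] w 9.0 g 50 yaw 1.797
```

step_arm --targets '[[[0, 0, 0.05], [0, 0, 0.1], 4], [[0, 0, 0.05], [0, 0, 0.1], 4]]'

```text
time: 10.78
tool_pos: [0.622, -0.0187, 0.1593]
tcp_rot: [2.079, 2.355, 0.001]
wrist_force: [1.9, -0.1, -0.3]
width: 0.105
grip_force: 50.2
```

```bash
python3 -c "from h import *; st()"
```

```text
t 10.78 p [622.  -18.7 159.3] q6 -0.195 F [ 1.9 -0.1 -0.3] M [ 0.089 -0.358  0.098] w 8.9 g 50 yaw 1.695
```

step_arm --targets '[[[0, 0, 0], [0, 0, 0], 4]]'

```text
time: 10.87
tool_pos: [0.6221, -0.0187, 0.1594]
tcp_rot: [2.078, 2.355, 0.001]
wrist_force: [1.3, -0.2, -0.9]
width: 0.102
grip_force: 50.2
```

```bash
python3 -c "from h import *; st()"
```

```text
t 10.87 p [622.1 -18.7 159.4] q6 -0.195 F [ 1.3 -0.2 -0.9] M [ 0.115 -0.358 -0.058] w 8.7 g 50 yaw 1.696
```

step_arm --targets '[[[0, 0, 0.05], [0, 0, 0.1], 4]]'

```text
time: 10.95
tool_pos: [0.6221, -0.0187, 0.1592]
tcp_rot: [2.133, 2.305, 0.001]
wrist_force: [2.6, 0.1, -1.8]
width: 0.105
grip_force: 50.1
```

```bash
python3 -c "from h import *; st()"
```

```text
t 10.95 p [622.1 -18.7 159.2] q6 -0.148 F [ 2.6  0.1 -1.8] M [ 0.052 -0.423  0.133] w 9.0 g 50 yaw 1.648
```

step_arm --targets '[[[0, 0, 0], [0, 0, 0], 4]]'

```text
time: 11.03
tool_pos: [0.6221, -0.0187, 0.1592]
tcp_rot: [2.135, 2.304, 0.001]
wrist_force: [3.3, 1.0, -2.9]
width: 0.109
grip_force: 50.0
```

```bash
python3 -c "from h import *; st()"
```

```text
t 11.03 p [622.1 -18.7 159.2] q6 -0.146 F [ 3.3  1.  -2.9] M [ 0.123 -0.419  0.007] w 9.3 g 50 yaw 1.647
```

step_arm --targets '[[[0, 0, 0.04], [0, 0, 0.1], 4]]'

```text
time: 11.12
tool_pos: [0.6221, -0.0187, 0.1591]
tcp_rot: [2.178, 2.263, 0.001]
wrist_force: [3.3, 1.6, -2.4]
width: 0.105
grip_force: 50.1
```

```bash
python3 -c "from h import *; st()"
```

```text
t 11.12 p [622.1 -18.7 159.1] q6 -0.108 F [ 3.3  1.6 -2.4] M [ 0.102 -0.556  0.088] w 9.0 g 50 yaw 1.609
```

step_arm --targets '[[[0, 0, 0], [0, 0, 0], 4]]'

```text
time: 11.2
tool_pos: [0.6221, -0.0187, 0.1591]
tcp_rot: [2.18, 2.261, 0.002]
wrist_force: [3.0, 1.0, -2.9]
width: 0.108
grip_force: 50.0
```

```bash
python3 -c "from h import *; st()"
```

```text
t 11.2 p [622.1 -18.7 159.1] q6 -0.107 F [ 3.   1.  -2.9] M [ 0.112 -0.674  0.02 ] w 9.2 g 50 yaw 1.608
```

step_arm --targets '[[[0, 0, 0.03], [0, 0, 0.1], 4]]'

```text
time: 11.28
tool_pos: [0.6222, -0.0187, 0.1591]
tcp_rot: [2.212, 2.23, 0.002]
wrist_force: [3.3, 1.2, -2.5]
width: 0.106
grip_force: 50.0
```

```bash
python3 -c "from h import *; st()"
```

```text
t 11.28 p [622.2 -18.7 159.1] q6 -0.079 F [ 3.3  1.2 -2.5] M [ 0.164 -0.62   0.119] w 9.1 g 50 yaw 1.579
```

step_arm --targets '[[[0, 0, 0], [0, 0, 0], 4]]'

```text
time: 11.37
tool_pos: [0.6222, -0.0187, 0.1591]
tcp_rot: [2.213, 2.229, 0.002]
wrist_force: [4.3, 0.4, -3.9]
width: 0.107
grip_force: 49.9
```

```bash
python3 -c "from h import *; st()"
```

```text
t 11.37 p [622.2 -18.7 159.1] q6 -0.078 F [ 4.3  0.4 -3.9] M [ 0.131 -0.726  0.037] w 9.2 g 50 yaw 1.578
```

step_arm --targets '[[[0, 0, 0.03], [0, 0, 0.1], 4]]'

```text
time: 11.45
tool_pos: [0.6222, -0.0187, 0.159]
tcp_rot: [2.245, 2.196, 0.002]
wrist_force: [4.7, 0.6, -3.7]
width: 0.104
grip_force: 49.9
```

```bash
python3 -c "from h import *; st()"
```

```text
t 11.45 p [622.2 -18.7 159. ] q6 -0.048 F [ 4.7  0.6 -3.7] M [ 0.187 -0.818  0.053] w 8.9 g 50 yaw 1.549
```

step_arm --targets '[[[0, 0, 0.03], [0, 0, 0], 4]]'

```text
time: 11.53
tool_pos: [0.6222, -0.0187, 0.159]
tcp_rot: [2.279, 2.161, 0.002]
wrist_force: [5.5, 0.8, -3.9]
width: 0.104
grip_force: 49.9
```

```bash
python3 -c "from h import *; st()"
```

```text
t 11.53 p [622.2 -18.7 159. ] q6 -0.017 F [ 5.5  0.8 -3.9] M [ 0.132 -0.842  0.142] w 8.9 g 50 yaw 1.518
```

step_arm --targets '[[[0, 0, 0], [0, 0, 0], 4]]'

```text
time: 11.62
tool_pos: [0.6222, -0.0187, 0.1589]
tcp_rot: [2.279, 2.161, 0.002]
wrist_force: [5.4, 0.7, -4.0]
width: 0.102
grip_force: 49.8
```

```bash
python3 -c "from h import *; st()"
```

```text
t 11.62 p [622.2 -18.7 158.9] q6 -0.017 F [ 5.4  0.7 -4. ] M [ 0.147 -0.904 -0.027] w 8.7 g 50 yaw 1.518
```

step_arm --targets '[[[0, 0, 0], [0, 0, 0], 4]]'

```text
time: 11.7
tool_pos: [0.6222, -0.0187, 0.1589]
tcp_rot: [2.278, 2.163, 0.002]
wrist_force: [5.4, 0.7, -5.1]
width: 0.105
grip_force: 49.8
```

```bash
python3 -c "from h import *; st()"
```

```text
t 11.7 p [622.2 -18.7 158.9] q6 -0.019 F [ 5.4  0.7 -5.1] M [ 0.168 -0.931 -0.026] w 8.9 g 50 yaw 1.519
```

```bash
cat >> h.py <<'E'
def hold(n=5):
    m=[]
    for i in range(n):
        read_camera("top"); m.append(read_state()["torque"][2])
    print("hold Mz",np.round(m,3),"mean",np.round(np.mean(m),3)); st()
E
python3 -c "from h import *; hold()"
```

```text
hold Mz [-0.014 -0.077 -0.012 -0.091 -0.037] mean -0.046
t 11.95 p [622.2 -18.7 158.9] q6 -0.019 F [ 5.3  0.6 -4.4] M [ 0.157 -0.856 -0.037] w 8.9 g 50 yaw 1.519
```

step_arm --targets '[[[0, 0, 0.05], [0, 0, 0.4], 4]]'

```text
time: 12.03
tool_pos: [0.6223, -0.0187, 0.1588]
tcp_rot: [2.331, 2.105, 0.002]
wrist_force: [4.6, 1.0, -1.7]
width: 0.11
grip_force: 50.2
```

```bash
python3 -c "from h import *; st(); hold()"
```

```text
t 12.03 p [622.3 -18.7 158.8] q6 0.032 F [ 4.6  1.  -1.7] M [ 0.213 -0.723  0.122] w 9.4 g 50 yaw 1.469
hold Mz [ 0.083 -0.056 -0.066 -0.035 -0.092] mean -0.033
t 12.28 p [622.3 -18.7 158.8] q6 0.031 F [ 5.1  0.5 -3.8] M [ 0.179 -0.907 -0.092] w 9.1 g 50 yaw 1.469
```

step_arm --targets '[[[0, 0, 0.05], [0, 0, 0.4], 4]]'

```text
time: 12.37
tool_pos: [0.6224, -0.0187, 0.1587]
tcp_rot: [2.382, 2.046, 0.002]
wrist_force: [4.8, 1.8, -0.4]
width: 0.104
grip_force: 50.3
```

```bash
python3 -c "from h import *; st(); hold()"
```

```text
t 12.37 p [622.4 -18.7 158.7] q6 0.081 F [ 4.8  1.8 -0.4] M [ 0.179 -0.743  0.098] w 8.8 g 50 yaw 1.419
hold Mz [-0.029 -0.072 -0.02  -0.029 -0.039] mean -0.038
t 12.62 p [622.3 -18.8 158.7] q6 0.081 F [ 4.9  1.2 -2.5] M [ 0.185 -0.855 -0.039] w 8.8 g 50 yaw 1.42
```

step_arm --targets '[[[0, 0, 0.05], [0, 0, 0.2], 4]]'

```text
time: 12.7
tool_pos: [0.6224, -0.0188, 0.1586]
tcp_rot: [2.432, 1.986, 0.002]
wrist_force: [4.6, 0.3, -1.4]
width: 0.107
grip_force: 50.3
```

```bash
python3 -c "from h import *; st(); hold()"
```

```text
t 12.7 p [622.4 -18.8 158.6] q6 0.131 F [ 4.6  0.3 -1.4] M [ 0.162 -0.759  0.102] w 9.1 g 50 yaw 1.37
hold Mz [ 0.042 -0.005 -0.063 -0.04  -0.019] mean -0.017
t 12.95 p [622.4 -18.8 158.6] q6 0.131 F [ 4.7  1.6 -2.2] M [ 0.153 -0.882 -0.019] w 9.0 g 50 yaw 1.37
```

step_arm --targets '[[[0, 0, 0.05], [0, 0, 0.2], 4]]'

```text
time: 13.03
tool_pos: [0.6225, -0.0188, 0.1585]
tcp_rot: [2.481, 1.925, 0.003]
wrist_force: [5.3, 1.1, -0.1]
width: 0.103
grip_force: 50.3
```

```bash
python3 -c "from h import *; st(); hold()"
```

```text
t 13.03 p [622.5 -18.8 158.5] q6 0.181 F [ 5.3  1.1 -0.1] M [ 0.155 -0.799  0.14 ] w 8.8 g 50 yaw 1.32
hold Mz [ 0.113  0.004 -0.055 -0.023 -0.063] mean -0.005
t 13.28 p [622.5 -18.8 158.5] q6 0.181 F [ 4.7  0.4 -2.5] M [ 0.126 -0.855 -0.063] w 9.0 g 50 yaw 1.32
```

step_arm --targets '[[[0, 0, 0.04], [0, 0, 0.2], 4]]'

```text
time: 13.37
tool_pos: [0.6225, -0.0188, 0.1584]
tcp_rot: [2.519, 1.875, 0.003]
wrist_force: [5.2, 0.7, 0.3]
width: 0.106
grip_force: 50.4
```

```bash
python3 - <<'E'
from h import *
st(); hold()
for c,(x,y) in(("side",(250,150)),("top",(235,140))):
    im=read_camera(c)[y:y+110,x:x+110]; 
    a=cv2.resize(im,(400,400),interpolation=3)[:,:,::-1]; b=a if c=="side" else np.hstack([b,a])
cv2.imwrite("pics/d1.png",b)
E
```

```text
t 13.37 p [622.5 -18.8 158.4] q6 0.221 F [5.2 0.7 0.3] M [ 0.174 -0.805  0.192] w 9.0 g 50 yaw 1.28
hold Mz [ 0.106  0.025 -0.025 -0.008 -0.023] mean 0.015
t 13.62 p [622.5 -18.8 158.4] q6 0.221 F [ 5.2  0.5 -0.8] M [ 0.216 -0.81  -0.023] w 9.3 g 50 yaw 1.28
```

View pics/d1.png

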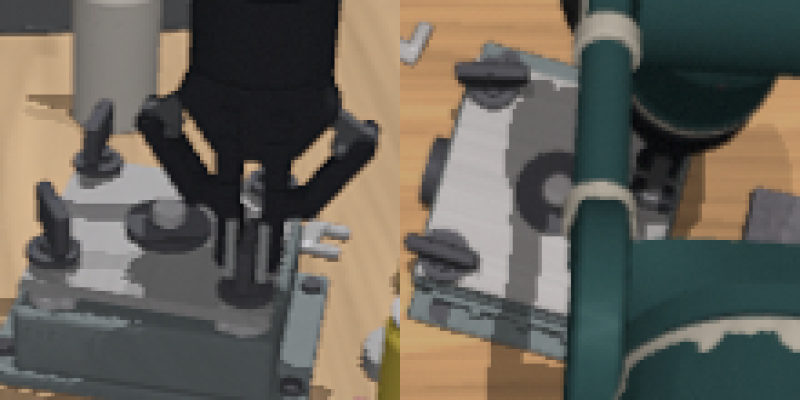

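The side crop (left half) shows the bar held in the fingers at (245,240), with the flange pressing the plate corner down. The moment is starting to rise.

step_arm --targets '[[[0, 0, 0.04], [0, 0, 0.2], 4]]'

```text
time: 13.8
tool_pos: [0.6226, -0.0188, 0.1583]
tcp_rot: [2.556, 1.824, 0.003]
wrist_force: [6.3, -0.1, -0.5]
width: 0.103
grip_force: 50.5
```

```bash
python3 -c "from h import *; st(); hold()"
```

```text
t 13.8 p [622.6 -18.8 158.3] q6 0.261 F [ 6.3 -0.1 -0.5] M [ 0.178 -0.792  0.157] w 8.8 g 51 yaw 1.24
hold Mz [ 0.118 -0.011  0.027  0.065 -0.009] mean 0.038
t 14.05 p [622.5 -18.8 158.3] q6 0.261 F [ 5.2  0.7 -0.4] M [ 0.178 -0.869 -0.009] w 8.7 g 50 yaw 1.24
```

step_arm --targets '[[[0, 0, 0.04], [0, 0, 0.1], 4]]'

```text
time: 14.13
tool_pos: [0.6226, -0.0188, 0.1582]
tcp_rot: [2.592, 1.773, 0.003]
wrist_force: [4.7, 0.2, 0.1]
width: 0.107
grip_force: 50.5
```

```bash
python3 -c "from h import *; st(); hold()"
```

```text
t 14.13 p [622.6 -18.8 158.2] q6 0.301 F [4.7 0.2 0.1] M [ 0.164 -0.834  0.105] w 9.1 g 51 yaw 1.2
hold Mz [0.089 0.006 0.027 0.034 0.006] mean 0.033
t 14.38 p [622.6 -18.8 158.2] q6 0.301 F [5.1 1.  0.5] M [ 0.147 -0.844  0.006] w 8.9 g 50 yaw 1.2
```

step_arm --targets '[[[0, 0, 0.04], [0, 0, 0.1], 4]]'

```text
time: 14.47
tool_pos: [0.6226, -0.0189, 0.1582]
tcp_rot: [2.627, 1.72, 0.003]
wrist_force: [5.0, 1.2, -0.3]
width: 0.106
grip_force: 50.5
```

```bash
python3 -c "from h import *; st(); hold(7)"
```

```text
t 14.47 p [622.6 -18.9 158.2] q6 0.341 F [ 5.   1.2 -0.3] M [ 0.213 -0.843  0.214] w 9.0 g 51 yaw 1.16
hold Mz [0.098 0.099 0.061 0.071 0.06  0.096 0.066] mean 0.079
t 14.82 p [622.6 -18.8 158.2] q6 0.341 F [ 4.2  1.  -0.4] M [ 0.099 -0.859  0.066] w 9.1 g 50 yaw 1.16
```

step_arm --targets '[[[0, 0, 0], [0, 0, 0], 60], [[0, 0, 0], [0, 0, 0], 60], [[0, 0, 0], [0, 0, 0], 60], [[0, 0, 0], [0, 0, 0], 60]]'

```text
time: 15.15
tool_pos: [0.6207, -0.0189, 0.1566]
tcp_rot: [-2.629, -1.717, 0.003]
wrist_force: [0.3, 0.1, -0.6]
width: 0.673
grip_force: 0.0
```

step_arm --targets '[[[0, 0, 0], [0, 0, -12], 50], [[0, 0, 0], [0, 0, -12], 50], [[0, 0, 0], [0, 0, -12], 50], [[0, 0, 0], [0, 0, -12], 50], [[0, 0, 0], [0, 0, -12], 50]]'

```text
time: 15.57
tool_pos: [0.6221, -0.0188, 0.2195]
tcp_rot: [2.63, 1.716, 0.002]
wrist_force: [0.2, 0.8, -0.6]
width: 0.586
grip_force: 0.0
```

```bash
python3 -c "
from h import *; st(); to([.546,.1168,.164],-1.849)"
```

```text
t 15.57 p [622.1 -18.8 219.5] q6 0.344 F [ 0.2  0.8 -0.6] M [ 0.018 -0.009 -0.018] w 50.0 g 0 yaw 1.156
shift [  93.5 -124.4   55.4] turn z -0.136 tilt [ 0.002 -0.    -1.   ] q6 0.344 t 15.5667
```

step_arm --targets '[[[0, 0, 0], [18.7, -24.9, 0], 50], [[0, 0, 0], [18.7, -24.9, 0], 50], [[0, 0, 0], [18.7, -24.9, 0], 50], [[0, 0, 0], [18.7, -24.9, 0], 50], [[0, 0, 0], [18.7, -24.9, 0], 50]]'

```text
time: 15.98
tool_pos: [0.5449, 0.118, 0.2188]
tcp_rot: [2.631, 1.716, 0.003]
wrist_force: [0.7, 0.2, 0.4]
width: 0.585
grip_force: 0.0
```

step_arm --targets '[[[0, 0, -0.068], [0, 0, 2], 50], [[0, 0, -0.068], [0, 0, 10], 50], [[0, 0, 0], [0, 0, 15], 50], [[0, 0, 0], [0, 0, 15], 50], [[0, 0, 0], [0, 0, 11], 50]]'

```text
time: 16.4
tool_pos: [0.5454, 0.1172, 0.1645]
tcp_rot: [2.508, 1.892, 0.001]
wrist_force: [0.3, 0.1, -1.1]
width: 0.583
grip_force: 0.0
```

step_arm --targets '[[[0, 0, 0], [0, 0, 0], 4], [[0, 0, 0], [0, 0, 0], 4], [[0, 0, 0], [0, 0, 0], 4], [[0, 0, 0], [0, 0, 0], 4], [[0, 0, 0], [0, 0, 0], 4]]'

```text
time: 16.82
tool_pos: [0.5462, 0.117, 0.1661]
tcp_rot: [2.508, 1.891, 0.003]
wrist_force: [-2.4, -0.0, 6.4]
width: 0.107
grip_force: 97.4
```

```bash
python3 -c "
from h import *; st(); to([.546,.1168,.1665],-1.849)"
```

```text
t 16.82 p [546.2 117.  166.1] q6 0.445 F [-2.4 -0.   6.4] M [-0.039  0.472 -0.037] w 9.1 g 97 yaw 1.292
shift [-0.3 -0.1 -0.4] turn z -0.001 tilt [ 0.002  0.    -1.   ] q6 0.445 t 16.8167
```

step_arm --targets '[[[0, 0, 0.12], [0, 0, 0.1], 4], [[0, 0, 0.12], [0, 0, 0.3], 4], [[0, 0, 0.12], [0, 0, 0.3], 4], [[0, 0, 0.12], [0, 0, 0.3], 4], [[0, 0, 0.12], [0, 0, 0.3], 4]]'

```text
time: 17.23
tool_pos: [0.5469, 0.1166, 0.1646]
tcp_rot: [2.956, 1.057, 0.005]
wrist_force: [1.2, -3.4, 3.1]
width: 0.102
grip_force: 96.8
```

step_arm --targets '[[[0, 0, 0.12], [0, 0, 0.3], 4], [[0, 0, 0.12], [0, 0, 0.3], 4], [[0, 0, 0.12], [0, 0, 0.3], 4], [[0, 0, 0.12], [0, 0, 0.3], 4], [[0, 0, 0.12], [0, 0, 0.3], 4]]'

```text
time: 17.65
tool_pos: [0.5472, 0.1158, 0.1631]
tcp_rot: [3.136, 0.137, 0.007]
wrist_force: [2.5, -6.0, 2.4]
width: 0.105
grip_force: 96.6
```

step_arm --targets '[[[0, 0, 0.12], [0, 0, 0.3], 4], [[0, 0, 0.12], [0, 0, 0.3], 4], [[0, 0, 0.12], [0, 0, 0.3], 4], [[0, 0, 0.12], [0, 0, 0.3], 4], [[0, 0, 0.12], [0, 0, 0.3], 4]]'

```text
time: 18.07
tool_pos: [0.547, 0.1149, 0.1616]
tcp_rot: [3.037, -0.795, 0.008]
wrist_force: [1.2, -8.7, 3.8]
width: 0.106
grip_force: 96.7
```

```bash
python3 -c "
from h import *; st(); hold(4)"
```

```text
t 18.07 p [547.  114.9 161.6] q6 2.251 F [ 1.2 -8.7  3.8] M [-1.511 -0.197  0.126] w 9.0 g 97 yaw -0.512
hold Mz [-0.054 -0.039 -0.031 -0.058] mean -0.045
t 18.27 p [547.  114.9 161.6] q6 2.245 F [ 1.6 -9.   2.9] M [-1.443 -0.205 -0.058] w 9.0 g 97 yaw -0.507
```

step_arm --targets '[[[0, 0, 0], [0, 0, 0], 85], [[0, 0, 0], [0, 0, 0], 85], [[0, 0, 0], [0, 0, 0], 85], [[0, 0, 0], [0, 0, 0], 85]]'

```text
time: 18.6
tool_pos: [0.5453, 0.1171, 0.1599]
tcp_rot: [-3.041, 0.789, 0.0]
wrist_force: [0.4, -0.6, -0.0]
width: 0.671
grip_force: 0.0
```

step_arm --targets '[[[0, 0, -0.1245], [0, 0, 0], 85], [[0, 0, -0.1245], [0, 0, 0], 85], [[0, 0, -0.1245], [0, 0, 0], 85], [[0, 0, -0.1245], [0, 0, 0], 85], [[0, 0, -0.1245], [0, 0, 0], 85]]'

```text
time: 19.02
tool_pos: [0.545, 0.1172, 0.1596]
tcp_rot: [-3.136, -0.19, 0.001]
wrist_force: [0.7, 0.5, -0.0]
width: 0.996
grip_force: 0.0
```

step_arm --targets '[[[0, 0, -0.1245], [0, 0, 0], 85], [[0, 0, -0.1245], [0, 0, 0], 85], [[0, 0, -0.1245], [0, 0, 0], 85], [[0, 0, -0.1245], [0, 0, 0], 85], [[0, 0, -0.1245], [0, 0, 0], 85]]'

```text
time: 19.43
tool_pos: [0.5451, 0.1172, 0.1596]
tcp_rot: [-2.927, -1.141, 0.001]
wrist_force: [-0.1, -0.1, 0.4]
width: 1.001
grip_force: 0.0
```

step_arm --targets '[[[0, 0, -0.1245], [0, 0, 0], 85], [[0, 0, -0.1245], [0, 0, 0], 85], [[0, 0, -0.1245], [0, 0, 0], 85], [[0, 0, -0.1245], [0, 0, 0], 85], [[0, 0, -0.1245], [0, 0, 0], 85]]'

```text
time: 19.85
tool_pos: [0.5451, 0.1172, 0.1596]
tcp_rot: [-2.436, -1.983, 0.001]
wrist_force: [-0.6, 0.5, -0.1]
width: 0.992
grip_force: 0.0
```

step_arm --targets '[[[0, 0, -0.1245], [0, 0, 0], 85], [[0, 0, -0.1245], [0, 0, 0], 85], [[0, 0, -0.1245], [0, 0, 0], 85], [[0, 0, -0.1245], [0, 0, 0], 85], [[0, 0, -0.1245], [0, 0, 0], 85]]'

```text
time: 20.27
tool_pos: [0.5451, 0.1172, 0.1596]
tcp_rot: [-1.712, -2.634, 0.0]
wrist_force: [0.5, -0.2, 0.2]
width: 0.996
grip_force: 0.0
```

step_arm --targets '[[[0, 0, -0.1245], [0, 0, 0], 60], [[0, 0, -0.1245], [0, 0, 0], 60], [[0, 0, -0.1245], [0, 0, 0], 50], [[0, 0, -0.1245], [0, 0, 0], 50], [[0, 0, -0.1245], [0, 0, 0], 50]]'

```text
time: 20.68
tool_pos: [0.5451, 0.1171, 0.1596]
tcp_rot: [-0.823, -3.031, 0.0]
wrist_force: [-0.4, 0.2, -0.7]
width: 0.587
grip_force: 0.0
```

```bash
python3 -c "
from h import *; st(); to([.5468,.1142,.162],-.509)"
```

```text
t 20.68 p [545.1 117.1 159.6] q6 -0.874 F [-0.4  0.2 -0.7] M [-0.012  0.012 -0.015] w 50.2 g 0 yaw 2.611
shift [-3.  -1.7 -2.4] turn z -0.021 tilt [-0.001  0.    -1.   ] q6 -0.874 t 20.6833
```

step_arm --targets '[[[0, 0, -0.021], [-3, -1.7, -2.4], 4], [[0, 0, 0], [0, 0, 0], 4], [[0, 0, 0], [0, 0, 0], 4], [[0, 0, 0], [0, 0, 0], 4], [[0, 0, 0], [0, 0, 0], 4]]'

```text
time: 21.1
tool_pos: [0.5471, 0.1144, 0.1623]
tcp_rot: [0.802, 3.037, 0.001]
wrist_force: [0.2, 2.9, -0.7]
width: 0.107
grip_force: 52.0
```

step_arm --targets '[[[0, 0, 0.1], [0, 0, 0.2], 4], [[0, 0, 0.1], [0, 0, 0.2], 4], [[0, 0, 0.1], [0, 0, 0.3], 4], [[0, 0, 0.1], [0, 0, 0.3], 4], [[0, 0, 0.1], [0, 0, 0.3], 4]]'

```text
time: 21.52
tool_pos: [0.5467, 0.1139, 0.1611]
tcp_rot: [-1.534, -2.741, 0.001]
wrist_force: [-0.4, -0.4, 2.8]
width: 0.107
grip_force: 52.3
```

step_arm --targets '[[[0, 0, 0.1], [0, 0, 0.3], 4], [[0, 0, 0.1], [0, 0, 0.3], 4], [[0, 0, 0.1], [0, 0, 0.2], 4], [[0, 0, 0.1], [0, 0, 0.2], 4], [[0, 0, 0.05], [0, 0, 0.1], 4]]'

```text
time: 21.93
tool_pos: [0.5461, 0.1137, 0.1599]
tcp_rot: [-2.106, -2.329, 0.003]
wrist_force: [-3.1, -1.3, 4.9]
width: 0.105
grip_force: 52.5
```

```bash
python3 -c "
from h import *; st(); hold(4)"
```

```text
t 21.93 p [546.1 113.7 159.9] q6 0.061 F [-3.1 -1.3  4.9] M [-0.035  0.513  0.058] w 8.9 g 52 yaw 1.671
hold Mz [ 0.04  -0.037 -0.085 -0.087] mean -0.042
t 22.13 p [546.2 113.7 159.9] q6 0.054 F [-4.4 -1.1  4.7] M [-0.189  0.727 -0.087] w 9.2 g 53 yaw 1.677
```

step_arm --targets '[[[0, 0, 0.06], [0, 0, 0.2], 4], [[0, 0, 0.06], [0, 0, 0.2], 4], [[0, 0, 0.06], [0, 0, 0.2], 4], [[0, 0, 0.06], [0, 0, 0.2], 4]]'

```text
time: 22.47
tool_pos: [0.5459, 0.1137, 0.1593]
tcp_rot: [-2.366, -2.064, 0.004]
wrist_force: [-5.6, -1.3, 8.6]
width: 0.107
grip_force: 53.1
```

```bash
python3 -c "
from h import *; st(); hold(4)"
```

```text
t 22.47 p [545.9 113.7 159.3] q6 0.297 F [-5.6 -1.3  8.6] M [-0.176  1.129  0.122] w 9.1 g 53 yaw 1.435
hold Mz [-0.051 -0.049 -0.022 -0.1  ] mean -0.056
t 22.67 p [545.8 113.7 159.3] q6 0.294 F [-6.  -1.3  7.3] M [-0.184  1.04  -0.1  ] w 8.8 g 53 yaw 1.437
```

step_arm --targets '[[[0, 0, 0.06], [0, 0, 0.2], 4]]'

```text
time: 22.75
tool_pos: [0.5458, 0.1138, 0.1591]
tcp_rot: [-2.425, -1.995, 0.004]
wrist_force: [-6.6, -1.5, 7.9]
width: 0.103
grip_force: 53.2
```

```bash
python3 -c "
from h import *; st(); hold(4)"
```

```text
t 22.75 p [545.8 113.8 159.1] q6 0.355 F [-6.6 -1.5  7.9] M [-0.12   1.17   0.138] w 8.8 g 53 yaw 1.377
hold Mz [ 0.045 -0.11  -0.092 -0.092] mean -0.062
t 22.95 p [545.8 113.8 159.1] q6 0.354 F [-6.5 -1.4  8.1] M [-0.173  1.111 -0.092] w 8.5 g 53 yaw 1.377
```

step_arm --targets '[[[0, 0, 0.06], [0, 0, 0], 4], [[0, 0, 0.04], [0, 0, 0], 4]]'

```text
time: 23.12
tool_pos: [0.5456, 0.1138, 0.1589]
tcp_rot: [-2.523, -1.869, 0.005]
wrist_force: [-6.1, -1.9, 8.1]
width: 0.108
grip_force: 52.9
```

```bash
python3 -c "
from h import *; st(); hold(4)"
```

```text
t 23.12 p [545.6 113.8 158.9] q6 0.457 F [-6.1 -1.9  8.1] M [-0.104  1.068  0.054] w 9.2 g 53 yaw 1.275
hold Mz [ 0.007 -0.047 -0.083 -0.044] mean -0.042
t 23.32 p [545.6 113.8 158.9] q6 0.454 F [-6.6 -2.1  6.7] M [-0.213  1.085 -0.044] w 9.1 g 53 yaw 1.277
```

step_arm --targets '[[[0, 0, 0.05], [0, 0, 0], 4]]'

```text
time: 23.4
tool_pos: [0.5456, 0.1138, 0.1588]
tcp_rot: [-2.567, -1.808, 0.005]
wrist_force: [-6.2, -0.5, 6.8]
width: 0.106
grip_force: 52.9
```

```bash
python3 -c "
from h import *; st(); hold(4)"
```

```text
t 23.4 p [545.6 113.8 158.8] q6 0.504 F [-6.2 -0.5  6.8] M [-0.059  1.069  0.078] w 9.1 g 53 yaw 1.227
hold Mz [ 0.036 -0.032 -0.083  0.002] mean -0.019
t 23.6 p [545.6 113.8 158.8] q6 0.504 F [-7.2 -1.3  6. ] M [-0.107  1.046  0.002] w 9.0 g 53 yaw 1.227
```

step_arm --targets '[[[0, 0, 0.05], [0, 0, 0], 4]]'

```text
time: 23.68
tool_pos: [0.5455, 0.1138, 0.1587]
tcp_rot: [-2.612, -1.743, 0.005]
wrist_force: [-6.3, -0.6, 6.4]
width: 0.104
grip_force: 52.8
```

```bash
python3 -c "
from h import *; st(); hold(4)"
```

```text
t 23.68 p [545.5 113.8 158.7] q6 0.554 F [-6.3 -0.6  6.4] M [-0.047  1.035  0.081] w 8.9 g 53 yaw 1.177
hold Mz [ 0.037 -0.052 -0.046 -0.021] mean -0.02
t 23.88 p [545.5 113.8 158.7] q6 0.554 F [-6.1 -1.6  6. ] M [-0.109  1.    -0.021] w 8.9 g 53 yaw 1.177
```

Turned about 3.25 so far, and the held moment is slowly rising. I'll continue in small steps.

step_arm --targets '[[[0, 0, 0.05], [0, 0, 0], 4]]'

```text
time: 23.97
tool_pos: [0.5454, 0.1139, 0.1586]
tcp_rot: [-2.654, -1.677, 0.006]
wrist_force: [-6.8, -0.4, 4.8]
width: 0.104
grip_force: 52.8
```

```bash
python3 -c "
from h import *; st(); hold(4)"
```

```text
t 23.97 p [545.4 113.9 158.6] q6 0.604 F [-6.8 -0.4  4.8] M [-0.022  1.013  0.155] w 8.9 g 53 yaw 1.127
hold Mz [ 0.067 -0.059 -0.086  0.048] mean -0.008
t 24.17 p [545.4 113.9 158.6] q6 0.604 F [-6.2 -0.4  6.1] M [-0.075  1.057  0.048] w 8.9 g 53 yaw 1.127
```

step_arm --targets '[[[0, 0, 0.05], [0, 0, 0.1], 4]]'

```text
time: 24.25
tool_pos: [0.5454, 0.1139, 0.1585]
tcp_rot: [-2.695, -1.611, 0.006]
wrist_force: [-6.6, -0.6, 4.6]
width: 0.105
grip_force: 52.9
```

```bash
python3 -c "
from h import *; st(); hold(4)"
```

```text
t 24.25 p [545.4 113.9 158.5] q6 0.654 F [-6.6 -0.6  4.6] M [0.028 1.056 0.16 ] w 9.0 g 53 yaw 1.077
hold Mz [ 0.095 -0.05   0.017 -0.015] mean 0.012
t 24.45 p [545.4 113.9 158.5] q6 0.654 F [-6.7 -1.   5.8] M [-0.076  1.017 -0.015] w 8.9 g 53 yaw 1.077
```

step_arm --targets '[[[0, 0, 0.04], [0, 0, 0.1], 4]]'

```text
time: 24.53
tool_pos: [0.5453, 0.1139, 0.1584]
tcp_rot: [-2.727, -1.557, 0.006]
wrist_force: [-7.6, -0.7, 6.3]
width: 0.106
grip_force: 52.9
```

```bash
python3 -c "
from h import *; st(); hold(4)"
```

```text
t 24.53 p [545.3 113.9 158.4] q6 0.694 F [-7.6 -0.7  6.3] M [0.058 1.129 0.185] w 9.0 g 53 yaw 1.037
hold Mz [ 0.105  0.046  0.054 -0.027] mean 0.044
t 24.73 p [545.4 113.9 158.4] q6 0.694 F [-6.5 -0.2  6.3] M [ 0.016  1.069 -0.027] w 9.1 g 53 yaw 1.037
```

step_arm --targets '[[[0, 0, 0.04], [0, 0, 0], 4]]'

```text
time: 24.82
tool_pos: [0.5453, 0.1139, 0.1584]
tcp_rot: [-2.757, -1.502, 0.006]
wrist_force: [-6.8, 0.1, 5.9]
width: 0.106
grip_force: 52.8
```

```bash
python3 -c "
from h import *; st(); hold(7)"
```

```text
t 24.82 p [545.3 113.9 158.4] q6 0.734 F [-6.8  0.1  5.9] M [0.051 1.058 0.212] w 9.1 g 53 yaw 0.997
hold Mz [0.096 0.005 0.044 0.077 0.028 0.059 0.033] mean 0.049
t 25.17 p [545.3 113.9 158.4] q6 0.734 F [-7.1 -0.4  6.3] M [0.029 1.154 0.033] w 9.1 g 53 yaw 0.997
```

step_arm --targets '[[[0, 0, 0], [0, 0, 0], 60], [[0, 0, 0], [0, 0, 0], 60], [[0, 0, 0], [0, 0, 0], 60], [[0, 0, 0], [0, 0, 0], 60]]'

```text
time: 25.5
tool_pos: [0.5474, 0.114, 0.1587]
tcp_rot: [2.76, 1.501, 0.001]
wrist_force: [0.9, 0.0, 0.7]
width: 0.667
grip_force: 0.0
```

step_arm --targets '[[[0, 0, 0], [0, 0, -12], 50], [[0, 0, 0], [0, 0, -12], 50], [[0, 0, 0], [0, 0, -12], 50], [[0, 0, 0], [0, 0, -12], 50], [[0, 0, 0], [0, 0, -12], 50]]'

```text
time: 25.92
tool_pos: [0.5476, 0.114, 0.221]
tcp_rot: [2.76, 1.5, 0.003]
wrist_force: [0.3, 0.8, -0.1]
width: 0.582
grip_force: 0.0
```

```bash
python3 - <<'E'
from h import *
to([.622,-.0188,.1585],1.28)
for c,(x,y) in(("side",(245,150)),("top",(235,140))):
    im=read_camera(c)[y:y+100,x:x+100]; 
    a=cv2.resize(im,(400,400),interpolation=3)[:,:,::-1]; b=a if c=="side" else np.hstack([b,a])
cv2.imwrite("pics/d2.png",b)
E
```

```text
shift [-71.1 134.6  62.6] turn z -0.284 tilt [ 0.002  0.    -1.   ] q6 0.736 t 25.9167
```

View pics/d2.png

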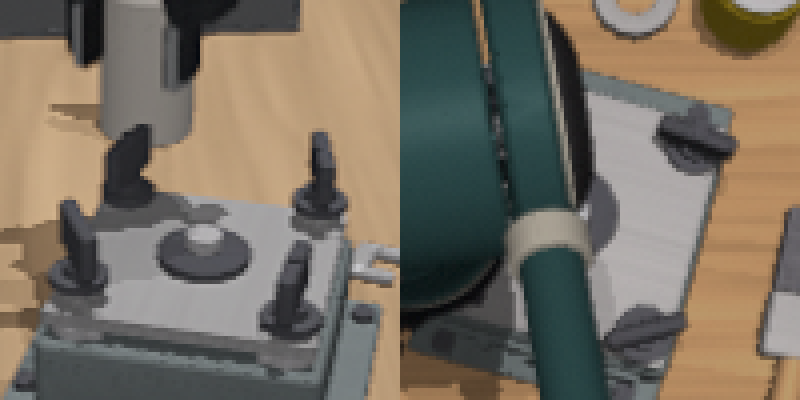

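The top half of the picture shows nut TR's bar running from (657,125) to (735,150), a yaw of about 1.26. That means it sprang back only about 0.1 rad. I'll re-check TR for firmness before touching the other pair.

step_arm --targets '[[[0, 0, 0], [-14.2, 26.9, 0], 50], [[0, 0, 0], [-14.2, 26.9, 0], 50], [[0, 0, 0], [-14.2, 26.9, 0], 50], [[0, 0, 0], [-14.2, 26.9, 0], 50], [[0, 0, 0], [-14.2, 26.9, 0], 50]]'

```text
time: 26.43
tool_pos: [0.6216, -0.02, 0.2185]
tcp_rot: [-2.76, -1.501, 0.0]
wrist_force: [-0.5, 0.4, -0.2]
width: 0.588
grip_force: 0.0
```

step_arm --targets '[[[0, 0, -0.1], [0, 0, 5], 50], [[0, 0, -0.1], [0, 0, 10], 50], [[0, 0, -0.09], [0, 0, 15], 50], [[0, 0, 0], [0, 0, 16], 50], [[0, 0, 0], [0, 0, 14], 50]]'

```text
time: 26.85
tool_pos: [0.621, -0.019, 0.1576]
tcp_rot: [-2.514, -1.883, 0.001]
wrist_force: [-0.7, -0.8, -0.4]
width: 0.586
grip_force: 0.0
```

step_arm --targets '[[[0, 0, 0], [0, 0, 0], 4], [[0, 0, 0], [0, 0, 0], 4], [[0, 0, 0], [0, 0, 0], 4], [[0, 0, 0], [0, 0, 0], 4], [[0, 0, 0], [0, 0, 0], 4]]'

```text
time: 27.27
tool_pos: [0.6224, -0.0187, 0.1596]
tcp_rot: [2.513, 1.882, 0.004]
wrist_force: [3.0, 0.4, -2.6]
width: 0.107
grip_force: 51.9
```

```bash
python3 -c "
from h import *; st(); hold(3)"
```

```text
t 27.27 p [622.4 -18.7 159.6] q6 0.215 F [ 3.   0.4 -2.6] M [ 0.059 -0.404  0.055] w 9.1 g 52 yaw 1.286
hold Mz [-0.027 -0.002  0.01 ] mean -0.006
t 27.42 p [622.4 -18.7 159.7] q6 0.215 F [ 4.2  1.  -2.5] M [ 0.008 -0.576  0.01 ] w 9.2 g 52 yaw 1.286
```

step_arm --targets '[[[0, 0, 0.05], [0, 0, 0], 4]]'

```text
time: 27.5
tool_pos: [0.6224, -0.0188, 0.1596]
tcp_rot: [2.559, 1.819, 0.004]
wrist_force: [5.0, 0.5, -3.1]
width: 0.101
grip_force: 52.0
```

```bash
python3 -c "
from h import *; st(); hold(4)"
```

```text
t 27.5 p [622.4 -18.8 159.6] q6 0.265 F [ 5.   0.5 -3.1] M [ 0.079 -0.651  0.2  ] w 8.6 g 52 yaw 1.236
hold Mz [ 0.116  0.115 -0.032  0.039] mean 0.06
t 27.7 p [622.4 -18.8 159.6] q6 0.264 F [ 5.4 -0.5 -2. ] M [ 0.024 -0.769  0.039] w 9.0 g 52 yaw 1.237
```

step_arm --targets '[[[0, 0, 0], [0, 0, 0], 60], [[0, 0, 0], [0, 0, 0], 60], [[0, 0, 0], [0, 0, 0], 60], [[0, 0, 0], [0, 0, 0], 60]]'

```text
time: 28.03
tool_pos: [0.6207, -0.0188, 0.1586]
tcp_rot: [-2.56, -1.82, 0.002]
wrist_force: [-1.3, -0.1, -0.1]
width: 0.667
grip_force: 0.0
```

step_arm --targets '[[[0, 0, 0], [0, 0, -12], 50], [[0, 0, 0], [0, 0, -12], 50], [[0, 0, 0], [0, 0, -12], 50], [[0, 0, 0], [0, 0, -12], 50], [[0, 0, 0], [0, 0, -12], 50]]'

```text
time: 28.45
tool_pos: [0.6218, -0.0188, 0.221]
tcp_rot: [2.56, 1.819, 0.002]
wrist_force: [-0.5, 0.3, 0.2]
width: 0.582
grip_force: 0.0
```

```bash
python3 -c "
from h import *; st(); to([.6523,.0855,.1667],-1.603)"
```

```text
t 28.45 p [621.8 -18.8 221. ] q6 0.265 F [-0.5  0.3  0.2] M [-0.009 -0.03  -0.026] w 49.7 g 0 yaw 1.236
shift [108.6  -5.6  54.4] turn z -0.303 tilt [ 0.002 -0.    -1.   ] q6 0.265 t 28.45
```

step_arm --targets '[[[0, 0, 0], [27.1, -1.4, 0], 50], [[0, 0, 0], [27.1, -1.4, 0], 50], [[0, 0, 0], [27.1, -1.4, 0], 50], [[0, 0, 0], [27.3, -1.4, 0], 50], [[0, 0, -0.1], [0, 0, 0], 50]]'

```text
time: 28.87
tool_pos: [0.6532, 0.09, 0.2206]
tcp_rot: [-2.463, -1.95, -0.006]
wrist_force: [0.1, -0.7, -0.3]
width: 0.585
grip_force: 0.0
```

step_arm --targets '[[[0, 0, -0.1], [0, 0, 5], 50], [[0, 0, -0.1], [0, 0, 10], 50], [[0, 0, 0], [0, 0, 15], 50], [[0, 0, 0], [0, 0, 15], 50], [[0, 0, 0], [0, 0, 8], 50]]'

```text
time: 29.28
tool_pos: [0.6512, 0.0857, 0.1652]
tcp_rot: [-2.259, -2.182, 0.001]
wrist_force: [0.2, -0.4, 0.2]
width: 0.583
grip_force: 0.0
```

step_arm --targets '[[[0, 0, 0], [0, 0, 0], 4], [[0, 0, 0], [0, 0, 0], 4], [[0, 0, 0], [0, 0, 0], 4], [[0, 0, 0], [0, 0, 0], 4], [[0, 0, 0], [0, 0, 0], 4]]'

```text
time: 29.7
tool_pos: [0.6519, 0.0857, 0.1673]
tcp_rot: [2.26, 2.182, 0.001]
wrist_force: [-3.1, 0.4, 3.3]
width: 0.105
grip_force: 51.4
```

```bash
python3 -c "
from h import *; st(); to([.6523,.0855,.1667],-1.603)"
```

```text
t 29.7 p [651.9  85.7 167.3] q6 0.128 F [-3.1  0.4  3.3] M [ 0.005  0.597 -0.018] w 8.9 g 51 yaw 1.536
shift [-0.2  0.4  0.6] turn z -0.003 tilt [ 0.001  0.    -1.   ] q6 0.128 t 29.7
```

Good grip. Turn 2.04 rad.

step_arm --targets '[[[0, 0, 0.12], [0, 0, 0.2], 4], [[0, 0, 0.12], [0, 0, 0.3], 4], [[0, 0, 0.12], [0, 0, 0.3], 4], [[0, 0, 0.12], [0, 0, 0.3], 4], [[0, 0, 0.12], [0, 0, 0.3], 4]]'

```text
time: 30.12
tool_pos: [0.6518, 0.0857, 0.1657]
tcp_rot: [2.808, 1.409, 0.001]
wrist_force: [-3.8, -0.2, 5.0]
width: 0.106
grip_force: 51.4
```

step_arm --targets '[[[0, 0, 0.12], [0, 0, 0.3], 4], [[0, 0, 0.12], [0, 0, 0.3], 4], [[0, 0, 0.12], [0, 0, 0.3], 4], [[0, 0, 0.12], [0, 0, 0.3], 4], [[0, 0, 0.12], [0, 0, 0.3], 4]]'

```text
time: 30.53
tool_pos: [0.6517, 0.0857, 0.1642]
tcp_rot: [-3.099, -0.516, -0.0]
wrist_force: [-3.4, 0.6, 4.7]
width: 0.108
grip_force: 51.4
```

step_arm --targets '[[[0, 0, 0.12], [0, 0, 0.3], 4], [[0, 0, 0.12], [0, 0, 0.3], 4], [[0, 0, 0.12], [0, 0, 0.3], 4], [[0, 0, 0.12], [0, 0, 0.3], 4], [[0, 0, 0.12], [0, 0, 0.3], 4]]'

```text
time: 30.95
tool_pos: [0.6516, 0.0858, 0.1626]
tcp_rot: [-3.113, 0.423, -0.0]
wrist_force: [-3.9, -0.3, 4.3]
width: 0.108
grip_force: 51.4
```

step_arm --targets '[[[0, 0, 0.12], [0, 0, 0.3], 4], [[0, 0, 0.12], [0, 0, 0.3], 4]]'

```text
time: 31.12
tool_pos: [0.6516, 0.0858, 0.162]
tcp_rot: [-3.04, 0.792, -0.0]
wrist_force: [-3.3, 0.8, 5.0]
width: 0.102
grip_force: 51.4
```

```bash
python3 -c "
from h import *; st(); hold(3)"
```

```text
t 31.12 p [651.6  85.8 162. ] q6 2.174 F [-3.3  0.8  5. ] M [0.018 0.677 0.014] w 8.7 g 51 yaw -0.51
hold Mz [-0.047 -0.052 -0.017] mean -0.039
t 31.27 p [651.6  85.8 162. ] q6 2.168 F [-3.1  0.7  5.6] M [-0.005  0.686 -0.017] w 9.2 g 51 yaw -0.504
```

step_arm --targets '[[[0, 0, 0], [0, 0, 0], 85], [[0, 0, 0], [0, 0, 0], 85], [[0, 0, 0], [0, 0, 0], 85], [[0, 0, 0], [0, 0, 0], 85]]'

```text
time: 31.6
tool_pos: [0.652, 0.0856, 0.1608]
tcp_rot: [-3.042, 0.783, -0.001]
wrist_force: [0.2, 0.2, -0.2]
width: 0.67
grip_force: 0.0
```

step_arm --targets '[[[0, 0, -0.1245], [0, 0, 0], 85], [[0, 0, -0.1245], [0, 0, 0], 85], [[0, 0, -0.1245], [0, 0, 0], 85], [[0, 0, -0.1245], [0, 0, 0], 85], [[0, 0, -0.1245], [0, 0, 0], 85]]'

```text
time: 32.02
tool_pos: [0.6519, 0.0855, 0.1606]
tcp_rot: [3.135, 0.195, 0.0]
wrist_force: [0.4, -0.1, 0.3]
width: 0.997
grip_force: 0.0
```

step_arm --targets '[[[0, 0, -0.1245], [0, 0, 0], 85], [[0, 0, -0.1245], [0, 0, 0], 85], [[0, 0, -0.1245], [0, 0, 0], 85], [[0, 0, -0.1245], [0, 0, 0], 85], [[0, 0, -0.1245], [0, 0, 0], 85]]'

```text
time: 32.43
tool_pos: [0.6519, 0.0856, 0.1606]
tcp_rot: [2.925, 1.146, 0.0]
wrist_force: [0.0, -0.1, 0.2]
width: 0.996
grip_force: 0.0
```

step_arm --targets '[[[0, 0, -0.1245], [0, 0, 0], 85], [[0, 0, -0.1245], [0, 0, 0], 85], [[0, 0, -0.1245], [0, 0, 0], 85], [[0, 0, -0.1245], [0, 0, 0], 85], [[0, 0, -0.1245], [0, 0, 0], 85]]'

```text
time: 32.85
tool_pos: [0.6519, 0.0855, 0.1606]
tcp_rot: [2.433, 1.987, 0.0]
wrist_force: [0.2, -0.5, -0.1]
width: 0.993
grip_force: 0.0
```

step_arm --targets '[[[0, 0, -0.1245], [0, 0, 0], 85], [[0, 0, -0.1245], [0, 0, 0], 85], [[0, 0, -0.1245], [0, 0, 0], 85], [[0, 0, -0.1245], [0, 0, 0], 85], [[0, 0, -0.1245], [0, 0, 0], 85]]'

```text
time: 33.27
tool_pos: [0.6519, 0.0856, 0.1605]
tcp_rot: [1.708, 2.637, 0.0]
wrist_force: [0.5, 0.2, 0.2]
width: 0.998
grip_force: 0.0
```

step_arm --targets '[[[0, 0, -0.1245], [0, 0, 0], 60], [[0, 0, -0.1245], [0, 0, 0], 60], [[0, 0, -0.1245], [0, 0, 0], 50], [[0, 0, -0.1245], [0, 0, 0], 50], [[0, 0, -0.1245], [0, 0, 0], 50]]'

```text
time: 33.68
tool_pos: [0.6519, 0.0855, 0.1606]
tcp_rot: [0.818, 3.033, 0.0]
wrist_force: [0.3, -0.3, -0.3]
width: 0.584
grip_force: 0.0
```

```bash
python3 -c "
from h import *; st(); to([.6515,.0858,.162],-.504)"
```

```text
t 33.68 p [651.9  85.5 160.6] q6 -0.951 F [ 0.3 -0.3 -0.3] M [-0.027 -0.004 -0.02 ] w 49.9 g 0 yaw 2.615
shift [ 0.4  0.  -1.4] turn z -0.023 tilt [ 0. -0. -1.] q6 -0.951 t 33.6833
```

step_arm --targets '[[[0, 0, -0.023], [0.4, 0, -1.4], 4], [[0, 0, 0], [0, 0, 0], 4], [[0, 0, 0], [0, 0, 0], 4], [[0, 0, 0], [0, 0, 0], 4], [[0, 0, 0], [0, 0, 0], 4]]'

```text
time: 34.1
tool_pos: [0.6516, 0.0859, 0.1623]
tcp_rot: [0.795, 3.039, 0.0]
wrist_force: [-0.2, 0.3, 0.5]
width: 0.106
grip_force: 51.6
```

step_arm --targets '[[[0, 0, 0.1], [0, 0, 0.2], 4], [[0, 0, 0.1], [0, 0, 0.25], 4], [[0, 0, 0.1], [0, 0, 0.25], 4], [[0, 0, 0.1], [0, 0, 0.25], 4], [[0, 0, 0.1], [0, 0, 0.2], 4]]'

```text
time: 34.52
tool_pos: [0.6516, 0.086, 0.1611]
tcp_rot: [1.528, 2.744, 0.001]
wrist_force: [0.2, 0.9, 0.3]
width: 0.11
grip_force: 51.5
```

step_arm --targets '[[[0, 0, 0.1], [0, 0, 0.2], 4], [[0, 0, 0.1], [0, 0, 0.2], 4], [[0, 0, 0.1], [0, 0, 0.2], 4], [[0, 0, 0.05], [0, 0, 0.1], 4], [[0, 0, 0.05], [0, 0, 0.1], 4]]'

```text
time: 34.93
tool_pos: [0.6516, 0.086, 0.1601]
tcp_rot: [2.04, 2.389, 0.001]
wrist_force: [1.3, 0.4, -1.6]
width: 0.108
grip_force: 51.4
```

```bash
python3 -c "
from h import *; st(); hold(4)"
```

```text
t 34.93 p [651.6  86.  160.1] q6 -0.064 F [ 1.3  0.4 -1.6] M [ 0.135 -0.219  0.101] w 9.2 g 51 yaw 1.728
hold Mz [-0.034 -0.111 -0.08  -0.08 ] mean -0.076
t 35.13 p [651.6  86.  160. ] q6 -0.068 F [ 2.5  1.3 -2.8] M [ 0.22  -0.365 -0.08 ] w 9.1 g 51 yaw 1.732
```

step_arm --targets '[[[0, 0, 0.05], [0, 0, 0.1], 4], [[0, 0, 0.05], [0, 0, 0.1], 4]]'

```text
time: 35.3
tool_pos: [0.6516, 0.086, 0.1598]
tcp_rot: [2.154, 2.286, 0.001]
wrist_force: [2.0, 1.2, -2.4]
width: 0.103
grip_force: 51.2
```

```bash
python3 -c "
from h import *; st(); hold(4)"
```

```text
t 35.3 p [651.6  86.  159.8] q6 0.034 F [ 2.   1.2 -2.4] M [ 0.222 -0.38   0.071] w 8.8 g 51 yaw 1.63
hold Mz [-0.037 -0.104 -0.053 -0.071] mean -0.066
t 35.5 p [651.6  86.  159.8] q6 0.031 F [ 3.7  1.5 -3.2] M [ 0.224 -0.433 -0.071] w 8.8 g 51 yaw 1.633
```

step_arm --targets '[[[0, 0, 0.05], [0, 0, 0.2], 4], [[0, 0, 0.05], [0, 0, 0.2], 4]]'

```text
time: 35.67
tool_pos: [0.6517, 0.086, 0.1596]
tcp_rot: [2.265, 2.176, 0.001]
wrist_force: [3.0, 1.8, -2.4]
width: 0.106
grip_force: 51.2
```

```bash
python3 -c "
from h import *; st(); hold(4)"
```

```text
t 35.67 p [651.7  86.  159.6] q6 0.133 F [ 3.   1.8 -2.4] M [ 0.32  -0.389  0.1  ] w 9.1 g 51 yaw 1.531
hold Mz [ 0.046 -0.041 -0.075 -0.026] mean -0.024
t 35.87 p [651.7  86.  159.6] q6 0.131 F [ 3.2  2.4 -2.9] M [ 0.388 -0.515 -0.026] w 8.9 g 51 yaw 1.533
```

step_arm --targets '[[[0, 0, 0.06], [0, 0, 0.2], 4]]'

```text
time: 35.95
tool_pos: [0.6517, 0.086, 0.1595]
tcp_rot: [2.327, 2.11, 0.001]
wrist_force: [3.8, 2.1, -2.0]
width: 0.105
grip_force: 51.2
```

```bash
python3 -c "
from h import *; st(); hold(4)"
```

```text
t 35.95 p [651.7  86.  159.5] q6 0.191 F [ 3.8  2.1 -2. ] M [ 0.365 -0.532  0.12 ] w 9.0 g 51 yaw 1.473
hold Mz [ 0.033 -0.017 -0.014 -0.006] mean -0.001
t 36.15 p [651.6  86.  159.5] q6 0.19 F [ 3.9  2.1 -3. ] M [ 0.421 -0.634 -0.006] w 8.6 g 51 yaw 1.473
```

step_arm --targets '[[[0, 0, 0.05], [0, 0, 0.1], 4]]'

```text
time: 36.23
tool_pos: [0.6516, 0.086, 0.1594]
tcp_rot: [2.379, 2.051, 0.001]
wrist_force: [4.2, 2.9, -1.9]
width: 0.106
grip_force: 51.2
```

```bash
python3 -c "
from h import *; st(); hold(4)"
```

```text
t 36.23 p [651.6  86.  159.4] q6 0.241 F [ 4.2  2.9 -1.9] M [ 0.443 -0.594  0.14 ] w 9.1 g 51 yaw 1.423
hold Mz [ 0.037 -0.052  0.017  0.037] mean 0.01
t 36.43 p [651.6  86.  159.4] q6 0.24 F [ 4.   3.  -2.3] M [ 0.532 -0.706  0.037] w 8.7 g 51 yaw 1.423
```

Turned 3.24 and it's close to firm.

step_arm --targets '[[[0, 0, 0.04], [0, 0, 0.1], 4]]'

```text
time: 36.52
tool_pos: [0.6517, 0.086, 0.1593]
tcp_rot: [2.42, 2.003, 0.001]
wrist_force: [5.4, 3.2, -1.9]
width: 0.107
grip_force: 51.2
```

```bash
python3 -c "
from h import *; st(); hold(5)"
```

```text
t 36.52 p [651.7  86.  159.3] q6 0.281 F [ 5.4  3.2 -1.9] M [ 0.524 -0.71   0.17 ] w 9.2 g 51 yaw 1.383
hold Mz [0.077 0.044 0.037 0.007 0.026] mean 0.038
t 36.77 p [651.7  86.  159.3] q6 0.281 F [ 3.9  3.1 -3.3] M [ 0.483 -0.741  0.026] w 8.8 g 51 yaw 1.383
```

step_arm --targets '[[[0, 0, 0.04], [0, 0, 0.1], 4]]'

```text
time: 36.85
tool_pos: [0.6517, 0.086, 0.1592]
tcp_rot: [2.459, 1.954, 0.001]
wrist_force: [4.2, 4.1, -2.4]
width: 0.108
grip_force: 51.2
```

```bash
python3 -c "
from h import *; st(); hold(6)"
```

```text
t 36.85 p [651.7  86.  159.2] q6 0.321 F [ 4.2  4.1 -2.4] M [ 0.529 -0.678  0.173] w 9.2 g 51 yaw 1.343
hold Mz [ 0.162  0.044  0.008 -0.003  0.062 -0.014] mean 0.043
t 37.15 p [651.7  86.  159.2] q6 0.321 F [ 4.1  3.2 -2.6] M [ 0.516 -0.685 -0.014] w 9.0 g 51 yaw 1.343
```

step_arm --targets '[[[0, 0, 0.035], [0, 0, 0.1], 4]]'

```text
time: 37.23
tool_pos: [0.6517, 0.086, 0.1592]
tcp_rot: [2.493, 1.911, 0.001]
wrist_force: [3.7, 3.0, -2.4]
width: 0.106
grip_force: 51.2
```

```bash
python3 -c "
from h import *; st(); hold(6)"
```

```text
t 37.23 p [651.7  86.  159.2] q6 0.356 F [ 3.7  3.  -2.4] M [ 0.516 -0.659  0.227] w 9.1 g 51 yaw 1.308
hold Mz [0.118 0.08  0.06  0.045 0.033 0.088] mean 0.071
t 37.53 p [651.7  85.9 159.2] q6 0.356 F [ 3.6  2.3 -3.5] M [ 0.541 -0.626  0.088] w 9.2 g 51 yaw 1.308
```

step_arm --targets '[[[0, 0, 0], [0, 0, 0], 60], [[0, 0, 0], [0, 0, 0], 60], [[0, 0, 0], [0, 0, 0], 60], [[0, 0, 0], [0, 0, 0], 60]]'

```text
time: 37.87
tool_pos: [0.6508, 0.0854, 0.1588]
tcp_rot: [-2.494, -1.909, 0.002]
wrist_force: [-0.3, 0.5, -0.1]
width: 0.671
grip_force: 0.0
```

step_arm --targets '[[[0, 0, 0], [0, 0, -12], 50], [[0, 0, 0], [0, 0, -12], 50], [[0, 0, 0], [0, 0, -12], 50], [[0, 0, 0], [0, 0, -12], 50], [[0, 0, 0], [0, 0, -12], 50]]'

```text
time: 38.28
tool_pos: [0.6519, 0.0858, 0.2214]
tcp_rot: [2.494, 1.909, 0.003]
wrist_force: [-0.7, 0.7, 0.1]
width: 0.587
grip_force: 0.0
```

```bash
python3 -c "
from h import *; st(); to([.5167,.0095,.1667],-1.287)"
```

```text
t 38.28 p [651.9  85.8 221.4] q6 0.357 F [-0.7  0.7  0.1] M [-0.003 -0.005  0.034] w 50.1 g 0 yaw 1.306
shift [-109.1 -110.6   54.4] turn z -0.548 tilt [ 0.002  0.    -1.   ] q6 0.357 t 38.2833
```

step_arm --targets '[[[0, 0, 0], [-21.8, -22.1, 0], 50], [[0, 0, 0], [-21.8, -22.1, 0], 50], [[0, 0, 0], [-21.8, -22.1, 0], 50], [[0, 0, 0], [-21.8, -22.1, 0], 50], [[0, 0, 0], [-21.8, -22.1, 0], 50]]'

```text
time: 38.7
tool_pos: [0.5153, 0.009, 0.2202]
tcp_rot: [2.494, 1.909, 0.002]
wrist_force: [-0.8, 0.7, 0.1]
width: 0.586
grip_force: 0.0
```

step_arm --targets '[[[0, 0, -0.12], [0, 0, 0], 50], [[0, 0, -0.12], [0, 0, 0], 50], [[0, 0, -0.12], [0, 0, 4], 50], [[0, 0, -0.12], [0, 0, 10], 50], [[0, 0, -0.068], [0, 0, 10], 50]]'

```text
time: 39.12
tool_pos: [0.5172, 0.0094, 0.1969]
tcp_rot: [1.877, 2.516, 0.003]
wrist_force: [0.1, -0.0, -1.1]
width: 0.586
grip_force: 0.0
```

```bash
python3 -c "
from h import *; st(); to([.5169,.0094,.1667],-1.287)"
```

```text
t 39.12 p [517.2   9.4 196.9] q6 -0.319 F [ 0.1 -0.  -1.1] M [-0.059  0.028 -0.023] w 50.1 g 0 yaw 1.86
shift [ 0.1 -0.3 30.2] turn z 0.005 tilt [ 0.004 -0.    -1.   ] q6 -0.319 t 39.1167
```

step_arm --targets '[[[0, 0, 0], [0, -0.3, 12], 50], [[0, 0, 0], [0, 0, 12], 50], [[0, 0, 0], [0, 0, 5], 50], [[0, 0, 0], [0, 0, 0], 4], [[0, 0, 0], [0, 0, 0], 4]]'

```text
time: 39.53
tool_pos: [0.5157, 0.0094, 0.1656]
tcp_rot: [-1.886, -2.512, 0.001]
wrist_force: [-0.1, 0.7, 1.0]
width: 0.315
grip_force: 0.0
```

step_arm --targets '[[[0, 0, 0], [0, 0, 0], 4], [[0, 0, 0], [0, 0, 0], 4], [[0, 0, 0], [0, 0, 0], 4], [[0, 0, 0], [0, 0, 0], 4]]'

```text
time: 39.87
tool_pos: [0.5163, 0.0094, 0.1668]
tcp_rot: [1.885, 2.512, 0.001]
wrist_force: [-1.1, -0.1, 4.9]
width: 0.104
grip_force: 52.1
```

```bash
python3 -c "
from h import *; st()"
```

```text
t 39.87 p [516.3   9.4 166.8] q6 -0.313 F [-1.1 -0.1  4.9] M [-0.073  0.311 -0.042] w 8.9 g 52 yaw 1.854
```

step_arm --targets '[[[0, 0, 0.12], [0, 0, 0.2], 4], [[0, 0, 0.12], [0, 0, 0.3], 4], [[0, 0, 0.12], [0, 0, 0.3], 4], [[0, 0, 0.12], [0, 0, 0.3], 4], [[0, 0, 0.12], [0, 0, 0.3], 4]]'

```text
time: 40.28
tool_pos: [0.5164, 0.0093, 0.1653]
tcp_rot: [2.548, 1.836, 0.001]
wrist_force: [-0.8, -0.6, 4.6]
width: 0.105
grip_force: 52.0
```

```bash
python3 -c "
from h import *; st()"
```

```text
t 40.28 p [516.4   9.3 165.3] q6 0.292 F [-0.8 -0.6  4.6] M [-0.11   0.237  0.079] w 8.9 g 52 yaw 1.249
```

step_arm --targets '[[[0, 0, 0.12], [0, 0, 0.3], 4], [[0, 0, 0.12], [0, 0, 0.3], 4], [[0, 0, 0.12], [0, 0, 0.3], 4], [[0, 0, 0.12], [0, 0, 0.3], 4], [[0, 0, 0.12], [0, 0, 0.3], 4]]'

```text
time: 40.7
tool_pos: [0.5163, 0.0093, 0.1638]
tcp_rot: [2.977, 1.001, 0.002]
wrist_force: [-1.2, -1.0, 3.4]
width: 0.103
grip_force: 51.9
```

step_arm --targets '[[[0, 0, 0.12], [0, 0, 0.3], 4], [[0, 0, 0.12], [0, 0, 0.3], 4], [[0, 0, 0.12], [0, 0, 0.3], 4], [[0, 0, 0.12], [0, 0, 0.3], 4], [[0, 0, 0.12], [0, 0, 0.3], 4]]'

```text
time: 41.12
tool_pos: [0.5163, 0.0093, 0.1623]
tcp_rot: [3.14, 0.076, 0.002]
wrist_force: [-1.6, -0.6, 3.5]
width: 0.105
grip_force: 51.9
```

step_arm --targets '[[[0, 0, 0.12], [0, 0, 0.3], 4], [[0, 0, 0.12], [0, 0, 0.3], 4]]'

```text
time: 41.28
tool_pos: [0.5163, 0.0093, 0.1617]
tcp_rot: [3.127, -0.3, 0.002]
wrist_force: [-1.8, 0.0, 3.0]
width: 0.107
grip_force: 51.9
```

```bash
python3 -c "
from h import *; st(); hold(3)"
```

```text
t 41.28 p [516.3   9.3 161.7] q6 1.732 F [-1.8  0.   3. ] M [-0.147  0.25   0.042] w 9.1 g 52 yaw -0.191
hold Mz [-0.076 -0.051 -0.096] mean -0.074
t 41.43 p [516.3   9.3 161.6] q6 1.724 F [-0.8 -2.2  4.7] M [-0.236  0.344 -0.096] w 9.0 g 52 yaw -0.183
```

step_arm --targets '[[[0, 0, 0], [0, 0, 0], 85], [[0, 0, 0], [0, 0, 0], 85], [[0, 0, 0], [0, 0, 0], 85], [[0, 0, 0], [0, 0, 0], 85]]'

```text
time: 41.77
tool_pos: [0.5157, 0.0095, 0.1605]
tcp_rot: [-3.128, 0.29, 0.001]
wrist_force: [-0.2, 0.5, 0.2]
width: 0.669
grip_force: 0.0
```

step_arm --targets '[[[0, 0, -0.1245], [0, 0, 0], 85], [[0, 0, -0.1245], [0, 0, 0], 85], [[0, 0, -0.1245], [0, 0, 0], 85], [[0, 0, -0.1245], [0, 0, 0], 85], [[0, 0, -0.1245], [0, 0, 0], 85]]'

```text
time: 42.18
tool_pos: [0.5158, 0.0095, 0.1606]
tcp_rot: [-3.064, -0.691, 0.001]
wrist_force: [-0.5, -1.1, -0.4]
width: 0.996
grip_force: 0.0
```

step_arm --targets '[[[0, 0, -0.1245], [0, 0, 0], 85], [[0, 0, -0.1245], [0, 0, 0], 85], [[0, 0, -0.1245], [0, 0, 0], 85], [[0, 0, -0.1245], [0, 0, 0], 85], [[0, 0, -0.1245], [0, 0, 0], 85]]'

```text
time: 42.6
tool_pos: [0.5158, 0.0094, 0.1606]
tcp_rot: [-2.705, -1.596, 0.0]
wrist_force: [0.3, 0.1, -0.2]
width: 0.996
grip_force: 0.0
```

step_arm --targets '[[[0, 0, -0.1245], [0, 0, 0], 85], [[0, 0, -0.1245], [0, 0, 0], 85], [[0, 0, -0.1245], [0, 0, 0], 85], [[0, 0, -0.1245], [0, 0, 0], 85], [[0, 0, -0.1245], [0, 0, 0], 85]]'

```text
time: 43.02
tool_pos: [0.5158, 0.0095, 0.1606]
tcp_rot: [-2.086, -2.348, 0.0]
wrist_force: [0.1, 0.2, 0.0]
width: 0.994
grip_force: 0.0
```

step_arm --targets '[[[0, 0, -0.1245], [0, 0, 0], 85], [[0, 0, -0.1245], [0, 0, 0], 85], [[0, 0, -0.1245], [0, 0, 0], 85], [[0, 0, -0.1245], [0, 0, 0], 85], [[0, 0, -0.1245], [0, 0, 0], 85]]'

```text
time: 43.43
tool_pos: [0.5158, 0.0095, 0.1606]
tcp_rot: [-1.267, -2.874, 0.0]
wrist_force: [-0.1, 1.3, 0.5]
width: 0.999
grip_force: 0.0
```

step_arm --targets '[[[0, 0, -0.1245], [0, 0, 0], 60], [[0, 0, -0.1245], [0, 0, 0], 60], [[0, 0, -0.1245], [0, 0, 0], 50], [[0, 0, -0.1245], [0, 0, 0], 50], [[0, 0, -0.1245], [0, 0, 0], 50]]'

```text
time: 43.85
tool_pos: [0.5158, 0.0095, 0.1606]
tcp_rot: [-0.326, -3.124, -0.0]
wrist_force: [0.1, -0.4, 0.8]
width: 0.588
grip_force: 0.0
```

```bash
python3 -c "
from h import *; st(); to([.5165,.0093,.162],-.19)"
```

```text
t 43.85 p [515.8   9.5 160.6] q6 -1.393 F [ 0.1 -0.4  0.8] M [0.016 0.033 0.036] w 50.2 g 0 yaw 2.934
shift [-0.8 -0.  -1.4] turn z -0.018 tilt [-0.  0. -1.] q6 -1.393 t 43.85
```

step_arm --targets '[[[0, 0, -0.018], [-0.8, 0, -1.4], 4], [[0, 0, 0], [0, 0, 0], 4], [[0, 0, 0], [0, 0, 0], 4], [[0, 0, 0], [0, 0, 0], 4], [[0, 0, 0], [0, 0, 0], 4]]'

```text
time: 44.27
tool_pos: [0.5168, 0.0092, 0.1624]
tcp_rot: [0.311, 3.126, 0.0]
wrist_force: [0.2, 0.2, 1.6]
width: 0.107
grip_force: 51.6
```

step_arm --targets '[[[0, 0, 0.1], [0, 0, 0.2], 4], [[0, 0, 0.1], [0, 0, 0.25], 4], [[0, 0, 0.1], [0, 0, 0.25], 4], [[0, 0, 0.1], [0, 0, 0.25], 4], [[0, 0, 0.1], [0, 0, 0.2], 4]]'

```text
time: 44.68
tool_pos: [0.5167, 0.0091, 0.1612]
tcp_rot: [1.081, 2.95, -0.001]
wrist_force: [0.9, -1.6, 1.2]
width: 0.104
grip_force: 51.6
```

step_arm --targets '[[[0, 0, 0.1], [0, 0, 0.2], 4], [[0, 0, 0.1], [0, 0, 0.2], 4], [[0, 0, 0.1], [0, 0, 0.2], 4], [[0, 0, 0.05], [0, 0, 0.1], 4], [[0, 0, 0.05], [0, 0, 0.1], 4]]'

```text
time: 45.1
tool_pos: [0.5165, 0.009, 0.1602]
tcp_rot: [1.642, 2.678, -0.001]
wrist_force: [-0.2, -1.9, -0.8]
width: 0.106
grip_force: 51.4
```

```bash
python3 -c "
from h import *; st(); hold(4)"
```

```text
t 45.1 p [516.5   9.  160.2] q6 -0.501 F [-0.2 -1.9 -0.8] M [-0.168  0.013  0.053] w 9.0 g 51 yaw 2.042
hold Mz [-0.034 -0.058 -0.086 -0.077] mean -0.064
t 45.3 p [516.6   9.  160.2] q6 -0.505 F [-0.3 -2.1 -1. ] M [-0.335 -0.027 -0.077] w 9.0 g 51 yaw 2.046
```

step_arm --targets '[[[0, 0, 0.05], [0, 0, 0.1], 4], [[0, 0, 0.05], [0, 0, 0.1], 4]]'

```text
time: 45.47
tool_pos: [0.5165, 0.009, 0.1599]
tcp_rot: [1.771, 2.595, -0.001]
wrist_force: [0.2, -2.7, -1.1]
width: 0.104
grip_force: 51.3
```

```bash
python3 -c "
from h import *; st(); hold(4)"
```

```text
t 45.47 p [516.5   9.  159.9] q6 -0.403 F [ 0.2 -2.7 -1.1] M [-0.338 -0.012  0.122] w 8.9 g 51 yaw 1.944
hold Mz [ 0.018 -0.021 -0.095 -0.107] mean -0.051
t 45.67 p [516.5   9.  159.9] q6 -0.406 F [ 0.3 -3.1 -1. ] M [-0.507 -0.123 -0.107] w 9.2 g 51 yaw 1.947
```

step_arm --targets '[[[0, 0, 0.05], [0, 0, 0.1], 4], [[0, 0, 0.05], [0, 0, 0.1], 4]]'

```text
time: 45.83
tool_pos: [0.5165, 0.009, 0.1597]
tcp_rot: [-1.898, -2.504, 0.001]
wrist_force: [0.6, -3.6, -2.7]
width: 0.106
grip_force: 51.1
```

```bash
python3 -c "
from h import *; st(); hold(4)"
```

```text
t 45.83 p [516.5   9.  159.7] q6 -0.304 F [ 0.6 -3.6 -2.7] M [-0.434 -0.045  0.02 ] w 9.0 g 51 yaw 1.844
hold Mz [ 0.027 -0.088 -0.083 -0.097] mean -0.06
t 46.03 p [516.5   9.  159.7] q6 -0.306 F [ 0.2 -3.  -3.2] M [-0.623 -0.078 -0.097] w 9.2 g 51 yaw 1.847
```

step_arm --targets '[[[0, 0, 0.06], [0, 0, 0.1], 4]]'

```text
time: 46.12
tool_pos: [0.5165, 0.009, 0.1596]
tcp_rot: [-1.969, -2.448, 0.001]
wrist_force: [-0.3, -2.9, -3.9]
width: 0.101
grip_force: 50.9
```

```bash
python3 -c "
from h import *; st(); hold(4)"
```

```text
t 46.12 p [516.5   9.  159.6] q6 -0.246 F [-0.3 -2.9 -3.9] M [-0.611 -0.128  0.091] w 8.6 g 51 yaw 1.787
hold Mz [-0.054 -0.032 -0.081 -0.062] mean -0.057
t 46.32 p [516.5   9.  159.5] q6 -0.247 F [ 1.2 -4.8 -4.5] M [-0.723 -0.094 -0.062] w 9.1 g 51 yaw 1.787
```

step_arm --targets '[[[0, 0, 0.05], [0, 0, 0.1], 4]]'

```text
time: 46.4
tool_pos: [0.5165, 0.009, 0.1594]
tcp_rot: [-2.03, -2.398, 0.001]
wrist_force: [-0.9, -4.1, -4.3]
width: 0.106
grip_force: 50.8
```

```bash
python3 -c "
from h import *; st(); hold(4)"
```

```text
t 46.4 p [516.5   9.  159.4] q6 -0.196 F [-0.9 -4.1 -4.3] M [-0.736 -0.085  0.143] w 9.0 g 51 yaw 1.737
hold Mz [-0.025 -0.063 -0.086 -0.015] mean -0.047
t 46.6 p [516.5   9.  159.5] q6 -0.196 F [ 2.  -5.  -5.6] M [-0.916 -0.117 -0.015] w 8.9 g 51 yaw 1.737
```

Turned 3.24 and still just free. Continuing with a little more descent.

step_arm --targets '[[[0, 0, 0.05], [0, 0, 0.3], 4]]'

```text
time: 46.68
tool_pos: [0.5165, 0.009, 0.1593]
tcp_rot: [-2.089, -2.346, 0.001]
wrist_force: [-0.0, -4.7, -3.8]
width: 0.103
grip_force: 51.0
```

```bash
python3 -c "
from h import *; st(); hold(4)"
```

```text
t 46.68 p [516.5   9.  159.3] q6 -0.146 F [-0.  -4.7 -3.8] M [-0.812  0.053  0.063] w 8.8 g 51 yaw 1.687
hold Mz [ 0.041 -0.016 -0.071 -0.069] mean -0.028
t 46.88 p [516.4   9.  159.3] q6 -0.146 F [ 0.3 -5.5 -4.7] M [-0.898 -0.019 -0.069] w 9.0 g 51 yaw 1.687
```

step_arm --targets '[[[0, 0, 0.05], [0, 0, 0.3], 4]]'

```text
time: 46.97
tool_pos: [0.5165, 0.009, 0.1592]
tcp_rot: [-2.147, -2.294, 0.001]
wrist_force: [-0.5, -4.3, -1.6]
width: 0.108
grip_force: 51.2
```

```bash
python3 -c "
from h import *; st(); hold(4)"
```

```text
t 46.97 p [516.5   9.  159.2] q6 -0.096 F [-0.5 -4.3 -1.6] M [-0.887  0.158  0.119] w 9.2 g 51 yaw 1.637
hold Mz [ 0.098  0.011 -0.025 -0.014] mean 0.018
t 47.17 p [516.4   9.  159.2] q6 -0.096 F [-0.7 -5.4 -2.7] M [-0.9    0.122 -0.014] w 8.9 g 51 yaw 1.637
```

step_arm --targets '[[[0, 0, 0.04], [0, 0, 0.2], 4]]'

```text
time: 47.25
tool_pos: [0.5165, 0.009, 0.1592]
tcp_rot: [-2.192, -2.25, 0.001]
wrist_force: [-1.6, -5.2, -2.4]
width: 0.107
grip_force: 51.3
```

```bash
python3 -c "
from h import *; st(); hold(5)"
```

```text
t 47.25 p [516.5   9.  159.2] q6 -0.056 F [-1.6 -5.2 -2.4] M [-0.945  0.248  0.127] w 9.2 g 51 yaw 1.597
hold Mz [ 0.069  0.001 -0.032  0.004 -0.012] mean 0.006
t 47.5 p [516.5   9.  159.1] q6 -0.056 F [-0.8 -5.3 -2.7] M [-0.907  0.129 -0.012] w 9.2 g 51 yaw 1.597
```

step_arm --targets '[[[0, 0, 0.04], [0, 0, 0.1], 4]]'

```text
time: 47.58
tool_pos: [0.5165, 0.009, 0.1591]
tcp_rot: [-2.236, -2.206, 0.001]
wrist_force: [-0.1, -4.9, -1.3]
width: 0.109
grip_force: 51.2
```

```bash
python3 -c "
from h import *; st(); hold(4)"
```

```text
t 47.58 p [516.5   9.  159.1] q6 -0.016 F [-0.1 -4.9 -1.3] M [-0.879  0.202  0.176] w 9.3 g 51 yaw 1.557
hold Mz [ 0.087  0.039 -0.018  0.01 ] mean 0.029
t 47.78 p [516.4   9.  159.1] q6 -0.016 F [-0.7 -4.8 -2.7] M [-0.885  0.2    0.01 ] w 9.1 g 51 yaw 1.557
```

step_arm --targets '[[[0, 0, 0.04], [0, 0, 0.1], 4]]'

```text
time: 47.87
tool_pos: [0.5164, 0.009, 0.159]
tcp_rot: [-2.28, -2.161, 0.001]
wrist_force: [-0.5, -6.0, -1.7]
width: 0.106
grip_force: 51.3
```

```bash
python3 -c "
from h import *; st(); hold(5)"
```

```text
t 47.87 p [516.4   9.  159. ] q6 0.024 F [-0.5 -6.  -1.7] M [-0.892  0.191  0.22 ] w 9.1 g 51 yaw 1.517
hold Mz [0.085 0.101 0.016 0.042 0.017] mean 0.052
t 48.12 p [516.4   9.  159. ] q6 0.023 F [-1.6 -4.8 -1.8] M [-0.926  0.167  0.017] w 8.7 g 51 yaw 1.517
```

step_arm --targets '[[[0, 0, 0], [0, 0, 0], 60], [[0, 0, 0], [0, 0, 0], 60], [[0, 0, 0], [0, 0, 0], 60], [[0, 0, 0], [0, 0, 0], 60]]'

```text
time: 48.45
tool_pos: [0.5172, 0.0097, 0.1594]
tcp_rot: [2.282, 2.159, 0.002]
wrist_force: [-0.2, -0.1, 0.3]
width: 0.667
grip_force: 0.0
```

step_arm --targets '[[[0, 0, 0], [0, 0, -15], 60], [[0, 0, 0], [0, 0, -15], 60], [[0, 0, 0], [0, 0, -20], 60], [[0, 0, 0], [0, 0, -30], 60], [[0, 0, 0], [0, 0, -30], 60]]'

```text
time: 48.87
tool_pos: [0.5161, 0.0096, 0.2692]
tcp_rot: [-2.281, -2.158, 0.001]
wrist_force: [0.9, 0.7, 0.5]
width: 0.698
grip_force: 0.0
```

```bash
python3 - <<'E'
from h import *
st()
for c,(x,y) in(("side",(245,150)),("top",(235,140))):
    im=read_camera(c)[y:y+100,x:x+100]; 
    a=cv2.resize(im,(400,400),interpolation=3)[:,:,::-1]; b=a if c=="side" else np.hstack([b,a])
cv2.imwrite("pics/d3.png",b)
E
```

```text
t 48.87 p [516.1   9.6 269.2] q6 0.025 F [0.9 0.7 0.5] M [ 0.02   0.003 -0.001] w 59.6 g 0 yaw 1.515
```

View pics/d3.png

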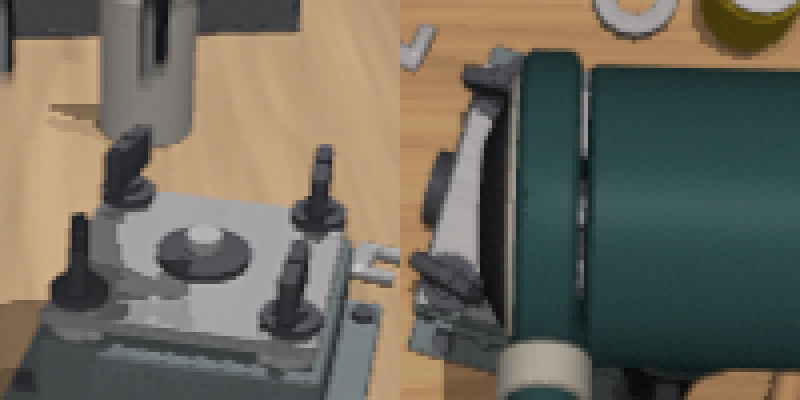

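The side crop shows all four flanges down on a level plate, at (130,190), (318,215), (80,290) and (290,320). The gripper is clear of everything, and each nut gave a firm push-back, so I'm handing in.

```bash
python3 -c "
from workcell import *; print(finish_job())"
```

```text
the job is handed in; nothing more can be done
None
```

I tightened all four nuts in cross order until each pushed back firm (about 0.2 N m while turning), the plate looks down and level in the last picture, and I handed the job in at about 49 s; no verdict came back.

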